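Complete the spice-jar row and hold the rack's key lock turned

ROBOT

A 6-joint arm with a two-finger parallel gripper is mounted at the origin on the work surface. World frame = base frame: x ahead of the robot, y to its left, z up, the work surface at z = 0. Lengths are in m, angles in rad, forces in N, time in s.
With the tool pointing down it reaches from about 0.325 to 0.9 m from the base axis. Payload 6.1 kg.
Tool frame: the origin (TCP) lies at the very end of the fingers, on their centre line; the grasp point (between the pads) lies 19 mm behind it; z points along the fingers, y is the direction in which the jaws open and shut (so a half turn about z gives the same grasp; the last joint's range is limited). The gripper opens to 87 mm and grips with 3 to 60 N. Pads are 19 mm wide; open, the fingers measure 117 mm over their backs; the gripper's body (75 mm by 190 mm) begins 51 mm behind the grasp point.
Start: joints at [1.029, 0.22, 1.526, -0, 1.395, -0.126], TCP at [0.252, 0.572, 0.223] pointing down, gripper open.
Joint ranges: [-2.98, 2.98], [-0.91, 2.08], [0.09, 2.57], [-1.24, 4.39], [0.2, 2.65], [-2.68, 2.68]. Speed limits (rad/s): [2.57, 2.57, 3.01, 3.14, 3.14, 3.14].

INTERFACE

Orientations are given as a unit quaternion [x, y, z, w].
In Python, from bench import monitor, optics, r gives the robot as it stands.
- The arm moves only by the tool move_arm, never from a script. Its argument "series" is a list of rows, each a list of 4 numbers: the shift along the tool's x, y, z in cm, then the turn about the tool's z in degrees. A call has 1 to 8 rows; each row shifts and turns the pose as measured when the row begins, along the tool's axes as they then stand; what a row does not reach is not made up. A row lasts 1/8 s, in which the tool goes at most 62.5 mm and 10.7 degrees, less where a joint would pass 70% of its speed; a pose out of reach is approached as far as the arm can. A call with a gripper value outside its range is refused whole. "grip" is the opening, from 0 (shut) to 1 (fully open), set as the call begins (left out, the last holds). The fingers move at their own pace and stop on an object; "grip_force" is the grip in N (left out, the last holds). Time passes only in rows, so rows that do not move let the fingers close. It gives the time, the measured TCP pose, the force and the opening at its end, in the units of the state.
- monitor.get_state(): the state, without advancing time (a new reading comes with each control period).
- optics.camera(name): name is "scene" or "side" or "wrist"; returns a dict with "pixels" (420x560x3 uint8, red, green, blue), "z_map" (420x560 float32, m along the optical axis (not along the pixel's ray), 0 where there is no reading), "camera_matrix" (3x3 intrinsics, pixels), "cam_to_world" (4x4, takes a point from camera to world coordinates); the wrist camera has in their place "T_tool_cam" (4x4, takes a point from camera to tool coordinates, whose origin is the TCP and whose axes are the flange's). Camera axes: x right, y up, looking along -z (the intrinsics and any distortion apply to the point x, -y, -z); pixel columns grow to the right and rows downward; lengths in m; the calibration is good to about 2 mm. A picture is of the moment at which its call begins: read the wrist's pose just before it.
- r.hand_in(): hands the job in, once; it reports no verdict.
The state is a dict: "t": time; "qpos": joint angles; "joint_vel": joint speeds; "joint_torque": joint torques, N m; "tcp_pos": TCP position; "tcp_rot": TCP orientation; "force": force on the tool from outside, world axes, zero at the start; "torque": the same for the moment, N m; "grip_width": opening from 0.0 (shut) to 1.0 (fully open).
Only numpy, scipy, OpenCV 4.12 (cv2) and the standard library are available. Lean on these libraries where they do the work, as an engineer would, in place of code of your own. Each camera call takes 0.05 s, during which the arm holds its last target.

TASK

Stand the blue-lidded and the green-lidded jar upright on the two empty marked spots of the counter rack, one on each in either order, centred so that they make a neat row with the red-lidded jar already there. Then take the red key from its wooden block, push it fully home in the rack's brass lock (the pins are sticky: press firmly and wiggle it a little), turn it a quarter turn clockwise as far as it goes so the steel rod slides across in front of the jars, and finish while still holding the key turned, touching nothing but the key, because the lock springs back if let go. Leave the other things on the counter standing where they are.

Things in the scene. Friction and masses are not known exactly. Their poses are not given: they have to be found in the camera images.
- jar_blue: loose spice jar with blue lid, amber glass, paper label; round, body 56 mm diameter, 90 mm tall overall, lid 52 mm diameter from 72 to 90 mm up; about 0.24 kg. Origin: centre of the underside, z up
- jar_green: loose spice jar with green lid, brown body; same shape and size as the blue one. Origin: centre of the underside, z up
- jar_home: jar of the same shape with red lid, already standing on the end spot of the rack; leave it in place. Origin: centre of the underside
- rack: fixed pale-wood rack, board 130 (x) by 300 (y) mm, top 20 mm above the counter, three round white spots 66 mm apart along y. Back lip 28 mm and -y end cheek 40 mm above the board; grey keeper 85 mm tall at the -y end in front; grey lock post 52 mm square at the +y end in front. Origin on the counter under the row's centre line; x away from the robot, y along the row towards the lock
- rod (a joint): slide of the steel retaining rod (9 mm thick, 48 mm above the counter, 50 mm in front of the row's centre line, through the lock post), driven by the lock, 0.11 m per rad: 0 drawn back, sticking out 180 mm beyond the lock axis to rack +y with a red knob on its end; about 0.17 m when the key is turned, across the front of the jars
- spot_near (a point): centre of the empty spot next to the lock, on the board's surface, 20 mm above the counter; axes as the rack
- spot_mid (a point): centre of the middle, empty spot, on the board's surface; axes as the rack
- spot_end (a point): centre of the end spot, where the red-lidded jar stands, on the board's surface
- key: loose key, upright in the wooden block, 50 g. Origin: centre of the blade's tip (lowest point), z up. Blade 20 mm wide (key x), 6 mm thick (key y), 36 mm long, rounded tip; above it a steel collar 30 x 10 mm, from 36 to 48 mm; above that the flat red grip, 36 mm wide (x), 8 mm thick (y), from 47 to 85 mm above the tip. The same either way round
- key_block: fixed dark-wood block, 50 mm (x) by 64 mm (y), 44 mm high, with an upright slot in its top in which the key stands; the key's collar rests on its top, and the key lifts straight out with 1 to 2 mm of play. Origin: centre of its underside
- keyway (a point): centre of the keyway's mouth on top of the brass barrel (44 mm square, top 105 mm above the counter). Slot upright, 39 mm deep, 22 mm wide along the point's x, 8 mm along its y, 2 mm chamfer. Fully home, the key's collar rests on the barrel, tip 36 mm below this point. Two pairs of sprung pins 10 and 22 mm down grip the blade: pushing past takes some 4 to 10 N. z up; turns with the barrel
- lock (a joint): turn of the barrel: 0 at rest, with the keyway's x along the rack's x; grows clockwise seen from above to a hard stop at 1.57. A weak spring (about 0.09 N m at the stop) turns it back when let go. The blade has about 0.1 rad of play in the slot, so turn the key a little past a quarter to press the barrel to its stop
- tin: bystander: yellow tin, 50 mm square, 83 mm tall, standing on the counter; leave alone. Origin: centre of the underside
- bottle: bystander: green bottle with black cap, 52 mm diameter, 150 mm tall; leave alone. Origin: underside
- carton: bystander: cardboard carton 60 x 100 x 45 mm behind the rack; leave alone. Origin: underside
- weight: bystander: brass weight with a knob, 44 mm diameter, 50 mm tall, behind the rack; leave alone. Origin: underside
- bowl: bystander: blue bowl, 100 mm diameter, 40 mm tall; leave alone. Origin: underside
There are look-alikes about, which are no part of the job. Leave any turquoise look-alike of the jar_home alone.

How it is judged:
By the outcome, as a careful person would: the job done as asked, in the order asked, and still so for the second after the job is handed in, while the arm keeps its last pose, push and grip.
It also fails if it takes over 70 s, if anything falls off the work surface, if the arm or the gripper's body presses on something with over 40 N, if the wrist force passes 120 N, or if a joint passes its speed limit or range.

## Working session

There is one attempt and no reset: what is moved stays moved. The work goes in short steps, Python scripts to look and compute and a tool call to move; the robot and the scene stay as the last step left them, time stands still between calls to the robot, and variables do not carry over. Pictures are saved under pics/ and viewed, and the job is handed in when it is done.

Besides the shell and the picture viewer there is one more tool, called after "Request:" by a JSON object that holds its "name" and its "arguments", one argument or row to a line. move_arm: Moves the arm, as the interface text tells. Its arguments: {"type":"object","properties":{"series":{"type":"array"},"grip":{"type":"number"},"grip_force":{"type":"number"}},"required":["series"]}

```bash
ls; mkdir -p pics; cat > h.py <<'E'
import numpy as np, cv2
from bench import monitor, optics, r
from scipy.spatial.transform import Rotation as R
def shot(name,fn=None):
    s=monitor.get_state()
    c=optics.camera(name)
    if name=="wrist":
        T=np.eye(4);T[:3,:3]=R.from_quat(s["tcp_rot"]).as_matrix();T[:3,3]=s["tcp_pos"]
        c["cam_to_world"]=T@np.array(c["T_tool_cam"])
    if fn: cv2.imwrite("pics/"+fn,cv2.cvtColor(c["pixels"],cv2.COLOR_RGB2BGR))
    return c
def ray(c,u,v):
    K=np.array(c["camera_matrix"]);T=np.array(c["cam_to_world"])
    d=np.array([(u-K[0,2])/K[0,0],-(v-K[1,2])/K[1,1],-1.])
    return T[:3,3],T[:3,:3]@d
def onplane(c,u,v,z):
    o,d=ray(c,u,v);return o+d*(z-o[2])/d[2]
def cloud(c):
    K=np.array(c["camera_matrix"]);T=np.array(c["cam_to_world"])
    z=c["z_map"];v,u=np.mgrid[:z.shape[0],:z.shape[1]]
    P=np.stack([(u-K[0,2])/K[0,0]*z,-(v-K[1,2])/K[1,1]*z,-z],-1)
    return P@T[:3,:3].T+T[:3,3]
def proj(c,P):
    K=np.array(c["camera_matrix"]);T=np.linalg.inv(np.array(c["cam_to_world"]))
    p=T[:3,:3]@np.array(P)+T[:3,3]
    return K[0,2]+K[0,0]*p[0]/-p[2],K[1,2]+K[1,1]*p[1]/p[2]
E
python3 - <<'E'
from h import *
print(monitor.get_state())
for n in ["scene","side","wrist"]:
    c=shot(n,n+"0.png"); print(n,c.keys(),np.round(c["camera_matrix"],1).tolist(),np.round(c["cam_to_world"],3).tolist())
E
```

```text
pics
{'t': 0.0, 'qpos': array([ 1.02890394e+00,  2.21183733e-01,  1.52764154e+00,  4.50815522e-06,
        1.39466833e+00, -1.26104558e-01]), 'joint_vel': array([ 0.00034815, -0.00073611,  0.0018411 , -0.00086615,  0.00072302,
        0.00046755]), 'joint_torque': array([ 9.20130078e-04, -4.94626844e+01, -3.87362945e+01,  6.98933797e-02,
        5.74848172e-02, -1.53580490e-04]), 'tcp_pos': array([0.25212581, 0.57121018, 0.2214474 ]), 'tcp_rot': array([ 2.06399920e-01,  9.78467255e-01, -8.97221059e-04, -3.13683074e-04]), 'force': array([ 0.18261033, -0.98755469, -0.46390001]), 'torque': array([ 0.00309374, -0.02257027, -0.04556678]), 'grip_width': 1.0020707221022893}
scene dict_keys(['pixels', 'z_map', 'camera_matrix', 'cam_to_world']) [[382.6, 0.0, 278.1], [0.0, 382.6, 212.3], [0.0, 0.0, 1.0]] [[0.843, -0.354, 0.405, 1.045], [0.538, 0.536, -0.651, -0.69], [0.013, 0.766, 0.642, 0.745], [0.0, 0.0, 0.0, 1.0]]
side dict_keys(['pixels', 'z_map', 'camera_matrix', 'cam_to_world']) [[532.8, 0.0, 287.1], [0.0, 532.8, 212.2], [0.0, 0.0, 1.0]] [[0.993, 0.089, -0.078, 0.472], [-0.119, 0.748, -0.653, -1.085], [0.0, 0.657, 0.753, 1.341], [0.0, 0.0, 0.0, 1.0]]
wrist dict_keys(['pixels', 'z_map', 'camera_matrix', 'T_tool_cam', 'cam_to_world']) [[302.4, 0.0, 277.0], [0.0, 302.4, 209.1], [0.0, 0.0, 1.0]] [[0.403, -0.875, -0.268, 0.177], [0.915, 0.384, 0.12, 0.604], [-0.002, -0.294, 0.956, 0.384], [0.0, 0.0, 0.0, 1.0]]
```

View pics/scene0.png

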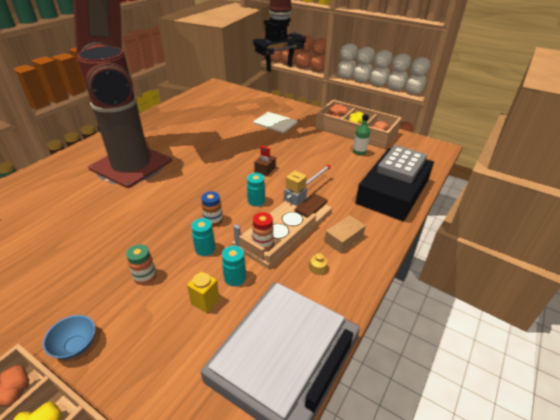

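View pics/side0.png

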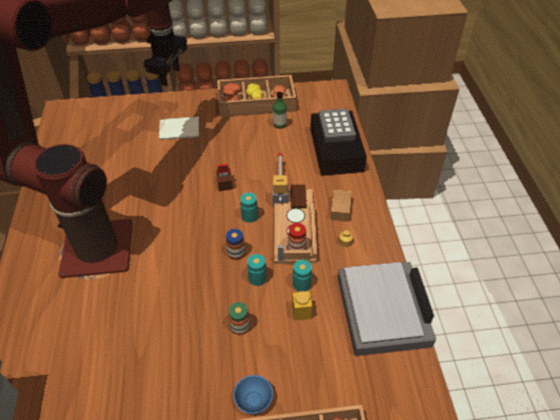

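View pics/wrist0.png

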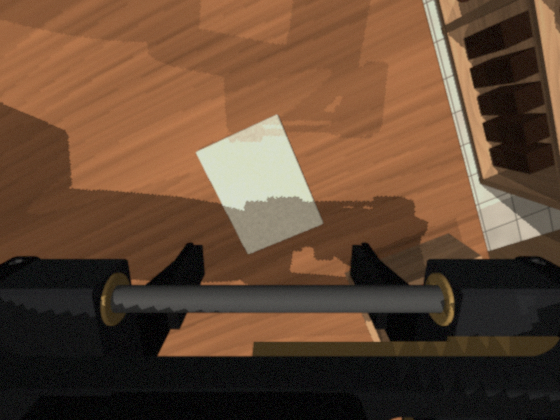

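Scene view: blue jar (211,207), green jar (141,263), red home jar (263,228), key and block (265,160), lock (296,187), three turquoise decoys. I'll measure them next.

```bash
python3 - <<'E'
from h import *
for n,box in [("scene",(180,120,360,280)),("side",(200,140,370,340))]:
    c=shot(n); x0,y0,x1,y1=box
    im=cv2.cvtColor(c["pixels"],cv2.COLOR_RGB2BGR)[y0:y1,x0:x1]
    cv2.imwrite(f"pics/{n}_z.png",cv2.resize(im,None,fx=min(800/im.shape[1],600/im.shape[0]),fy=min(800/im.shape[1],600/im.shape[0]),interpolation=cv2.INTER_CUBIC))
    P=cloud(c); hsv=cv2.cvtColor(c["pixels"],cv2.COLOR_RGB2HSV)
    H,S,V=[hsv[...,i].astype(int) for i in range(3)]
    masks=dict(red=((H<5)|(H>174))&(S>170)&(V>80),green=(H>50)&(H<85)&(S>80)&(V>40),blue=(H>108)&(H<125)&(S>130)&(V>50),turq=(H>85)&(H<97)&(S>120)&(V>70),yellow=(H>18)&(H<32)&(S>150)&(V>110),white=(S<40)&(V>190))
    for k,m in masks.items():
        nn,L,st,ce=cv2.connectedComponentsWithStats(m.astype(np.uint8))
        for i in range(1,nn):
            if st[i,4]<25: continue
            p=P[L==i]; p=p[(c["z_map"][L==i]>0)]
            md=np.median(p,0)
            if md[0]>1 or md[2]>0.4 or md[2]<-.05: continue
            print(n,k,st[i,4],np.round(ce[i]),"med",np.round(md,3),"lo",np.round(np.percentile(p,3,0),3),"hi",np.round(np.percentile(p,97,0),3))
E
```

```text
scene red 61 [265. 151.] med [0.413 0.231 0.077] lo [0.399 0.228 0.062] hi [0.428 0.236 0.092]
scene red 219 [262. 221.] med [ 0.63  -0.097  0.109] lo [ 0.602 -0.113  0.097] hi [ 0.649 -0.069  0.111]
scene green 259 [ 5. 15.] med [-0.755  0.131  0.353] lo [-0.768  0.108  0.318] hi [-0.747  0.151  0.405]
scene green 358 [24. 10.] med [-0.759  0.212  0.359] lo [-0.784  0.194  0.321] hi [-0.748  0.242  0.396]
scene green 265 [46.  8.] med [-0.76   0.307  0.35 ] lo [-0.786  0.29   0.319] hi [-0.747  0.336  0.382]
scene green 157 [65.  6.] med [-0.763  0.398  0.346] lo [-0.788  0.387  0.319] hi [-0.749  0.422  0.367]
scene green 147 [363. 130.] med [0.644 0.513 0.098] lo [0.625 0.502 0.078] hi [0.661 0.524 0.13 ]
scene green 242 [138. 254.] med [ 0.44  -0.337  0.089] lo [ 0.412 -0.355  0.08 ] hi [ 0.457 -0.312  0.091]
scene turq 421 [256. 190.] med [0.501 0.055 0.06 ] lo [0.472 0.045 0.011] hi [0.516 0.09  0.091]
scene turq 586 [203. 237.] med [ 0.508 -0.19   0.063] lo [ 0.476 -0.202  0.011] hi [ 0.521 -0.156  0.091]
scene turq 662 [234. 266.] med [ 0.635 -0.227  0.067] lo [ 0.605 -0.239 
[... 2574 characters left out ...]
llow 209 [254.  91.] med [0.551 0.675 0.063] lo [0.523 0.624 0.033] hi [0.578 0.752 0.076]
side yellow 97 [280. 180.] med [0.593 0.132 0.104] lo [0.575 0.108 0.095] hi [0.612 0.147 0.109]
side yellow 83 [345. 236.] med [ 0.776 -0.075  0.033] lo [ 0.762 -0.088  0.025] hi [ 0.793 -0.055  0.052]
side yellow 403 [302. 303.] med [ 0.607 -0.322  0.074] lo [ 0.584 -0.335  0.013] hi [ 0.629 -0.287  0.086]
side white 381 [172. 128.] med [0.223 0.546 0.011] lo [0.182 0.496 0.005] hi [0.267 0.601 0.018]
side white 157 [295. 215.] med [0.635 0.044 0.02 ] lo [0.613 0.019 0.016] hi [0.658 0.067 0.026]
side white 472 [361. 283.] med [ 0.779 -0.266  0.065] lo [ 0.751 -0.351  0.06 ] hi [ 0.818 -0.215  0.07 ]
```

View pics/scene_z.png

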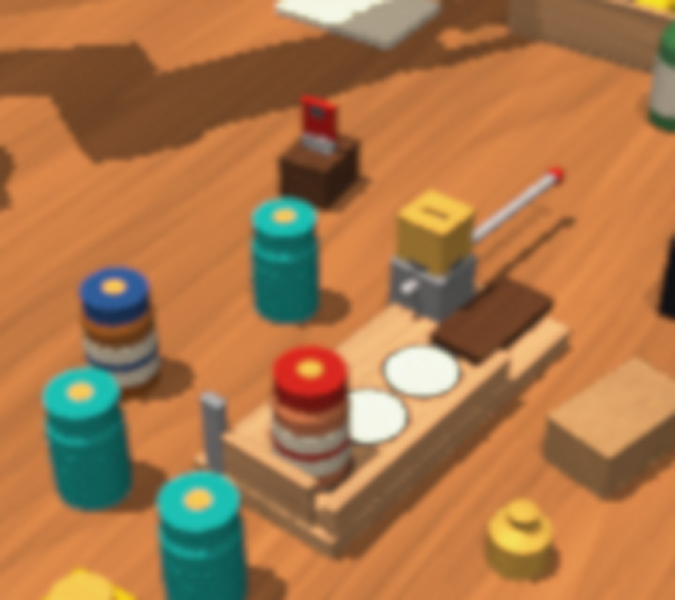

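View pics/side_z.png

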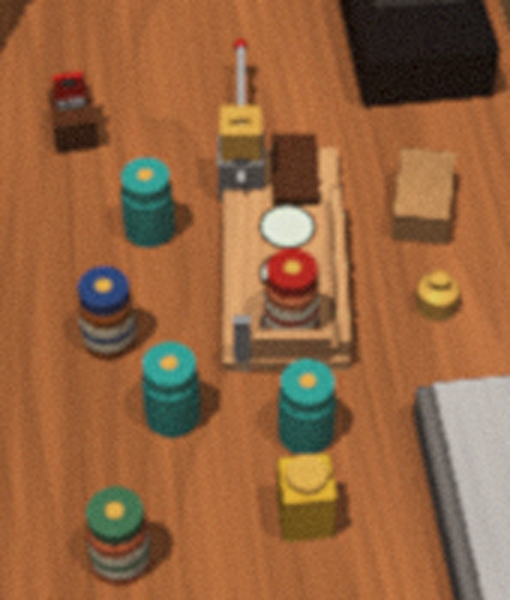

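```bash
cat >> h.py <<'E'
def yaw(s=None):
    s=s or monitor.get_state(); m=R.from_quat(s["tcp_rot"]).as_matrix(); return np.degrees(np.arctan2(m[1,1],m[0,1]))
def plan(target,th=None):
    s=monitor.get_state(); m=R.from_quat(s["tcp_rot"]).as_matrix(); p=np.array(s["tcp_pos"])
    d=m.T@(np.array(target)-p)*100
    t=yaw(s); turn=0 if th is None else (t-th+180)%360-180
    print("t",round(s["t"],2),"pos",np.round(p,4),"yaw",round(t,2),"tilt",np.round(m[:2,2],4),"F",np.round(s["force"],1),"w",round(s["grip_width"],3),"| shift cm",np.round(d,2),"turn",round(turn,1))
def circ(c,maskpx,z,rad=None):
    # mask -> contour -> rays onto plane z -> min enclosing circle
    cs,_=cv2.findContours(maskpx.astype(np.uint8),cv2.RETR_EXTERNAL,cv2.CHAIN_APPROX_NONE)
    k=max(cs,key=cv2.contourArea)[:,0,:]
    p=np.array([onplane(c,u,v,z)[:2] for u,v in k],np.float32)
    return cv2.minEnclosingCircle(p),cv2.fitEllipse(p)
E
python3 - <<'E'
from h import *
c=shot("scene");P=cloud(c)
# fit circle centre from top points near known lids
for nm,x,y,zt in [("blue",.433,-.078,.09),("green",.43,-.337,.09),("red",.625,-.09,.11),("turqA",.49,.065,.09)]:
  for n in ["scene","side"]:
    c=shot(n);P=cloud(c)
    m=(np.hypot(P[...,0]-x,P[...,1]-y)<.05)&(abs(P[...,2]-zt)<.006)
    e=circ(c,m,zt); print(nm,n,m.sum(),np.round(e[0][0],4),round(e[0][1],4),np.round(e[1][0],4),np.round(e[1][1],4))
c=shot("scene");P=cloud(c)
m=(abs(P[...,0]-.65)<.07)&(abs(P[...,1]-.1)<.04)
hsv=cv2.cvtColor(c["pixels"],cv2.COLOR_RGB2HSV); m&=(hsv[...,2]<100)&(P[...,2]>.022)
p=P[m]; print("dark",len(p),np.percentile(p,[3,50,97],axis=0).round(3))
plan((.433,-.078,.3),0)
E
```

```text
blue scene 186 [ 0.4387 -0.0744] 0.0289 [ 0.4385 -0.0737] [0.0498 0.054 ]
blue side 191 [ 0.4348 -0.0759] 0.0283 [ 0.434  -0.0753] [0.0491 0.0527]
green scene 302 [ 0.4346 -0.3315] 0.0285 [ 0.4338 -0.3319] [0.0494 0.0542]
green side 262 [ 0.4305 -0.3335] 0.0273 [ 0.4305 -0.333 ] [0.0491 0.0518]
red scene 241 [ 0.6269 -0.0893] 0.0283 [ 0.6261 -0.09  ] [0.0497 0.0544]
red side 194 [ 0.6217 -0.0912] 0.0282 [ 0.6217 -0.0905] [0.0496 0.0531]
turqA scene 155 [0.4915 0.0701] 0.0289 [0.4912 0.0707] [0.0498 0.0539]
turqA side 157 [0.4857 0.0683] 0.0293 [0.4869 0.0702] [0.0491 0.053 ]
dark 228 [[0.589 0.072 0.024]
 [0.621 0.106 0.034]
 [0.683 0.137 0.066]]
t 0.75 pos [0.2524 0.5718 0.2226] yaw 66.18 tilt [-0.      0.0001] F [ 0.4 -0.7  0.4] w 0.996 | shift cm [-42.76 -52.15  -7.75] turn 66.2
```

Request:
{"name": "move_arm", "arguments": {
  "series": [
    [0,0,-1,10],
    [0,0,-1,10],
    [0,0,-1,10],
    [0,0,-1,10],
    [0,0,-1,10],
    [0,0,-1,10],
    [0,0,-1,6.2]
  ]
}}

```text
t: 1.62
tcp_pos: [0.2521, 0.5711, 0.2934]
tcp_rot: [0.721, 0.693, -0.001, 0.0]
force: [-0.7, -0.4, 0.1]
grip_width: 1.004
```

```bash
python3 -c "
from h import *
plan((.45,-.05,.3),0)"
```

```text
t 1.62 pos [0.2521 0.5711 0.2934] yaw -2.2 tilt [-0.0013 -0.0021] F [-0.7 -0.4  0.1] w 1.004 | shift cm [-61.31  22.16  -0.56] turn -2.2
```

Request:
{"name": "move_arm", "arguments": {
  "series": [
    [-5,1.8,0,-2.2],
    [-5,1.8,0,0],
    [-5,1.8,0,0],
    [-5,1.8,0,0],
    [-5,1.8,0,0],
    [-5,1.8,0,0],
    [-5,1.8,0,0],
    [-5,1.8,0,0]
  ]
}}

```text
t: 2.62
tcp_pos: [0.3977, 0.1625, 0.2954]
tcp_rot: [0.705, 0.71, 0.002, 0.001]
force: [1.4, -0.1, -0.2]
grip_width: 0.997
```

```bash
python3 -c "
from h import *
plan((.45,-.05,.3),0)
shot('wrist','w1.png')"
```

```text
t 2.62 pos [0.3977 0.1625 0.2954] yaw 0.42 tilt [0.0047 0.001 ] F [ 1.4 -0.1 -0.2] w 0.997 | shift cm [-21.29   5.08  -0.46] turn 0.4
```

View pics/w1.png

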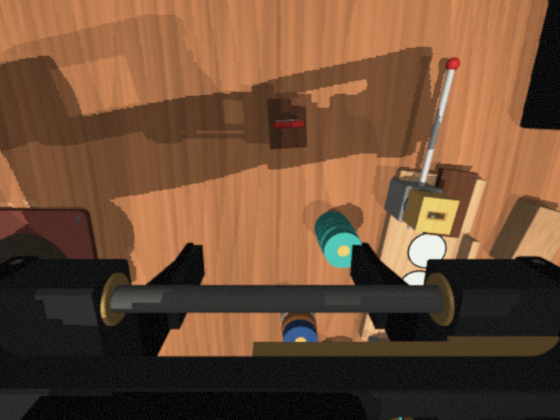

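Wrist view: key (288,124), barrel with slot (436,215), rod knob (453,63), near spot (427,252). I'll measure them here.

```bash
cat > m.py <<'E'
from h import *
import sys
c=shot("wrist")
hsv=cv2.cvtColor(c["pixels"],cv2.COLOR_RGB2HSV);H,S,V=[hsv[...,i].astype(int) for i in range(3)]
P=cloud(c)
def comps(m,z,nm,mn=15):
    nn,L,st,ce=cv2.connectedComponentsWithStats(m.astype(np.uint8))
    for i in range(1,nn):
        if st[i,4]<mn: continue
        cs,_=cv2.findContours((L==i).astype(np.uint8),cv2.RETR_EXTERNAL,cv2.CHAIN_APPROX_NONE)
        p=np.array([onplane(c,u,v,z)[:2] for u,v in cs[0][:,0,:]],np.float32)
        md=np.median(P[L==i],0)
        if len(p)>4:
            r=cv2.minAreaRect(p*1000); e=cv2.fitEllipse(p*1000)
            print(nm,st[i,4],np.round(ce[i]),"med",np.round(md,3),"rect",np.round(r[0],1),np.round(r[1],1),round(r[2],1),"ell",np.round(e[0],1),np.round(e[1],1),round(e[2],1))
comps((S<50)&(V>170)&(abs(P[...,2]-.02)<.01),.02,"spot")
comps((H>15)&(H<35)&(S>100)&(V>110)&(abs(P[...,2]-.105)<.006),.105,"barrel")
comps(((H<8)|(H>172))&(S>150)&(V>50)&(P[...,2]>.05),.093,"red")
comps(((H<8)|(H>172))&(S>150)&(V>50)&(P[...,2]<.07)&(P[...,2]>.03),.048,"knob")
E
python3 m.py
python3 - <<'E'
from h import *
c=shot("wrist");im=cv2.cvtColor(c["pixels"],cv2.COLOR_RGB2BGR)
a=cv2.resize(im[90:170,240:340],(500,400),interpolation=cv2.INTER_CUBIC);b=cv2.resize(im[170:270,380:500],(480,400),interpolation=cv2.INTER_CUBIC)
cv2.imwrite("pics/z1.png",np.hstack([a,b])[:, :800] if False else cv2.resize(np.hstack([a,b]),(784,320)))
E
```

```text
spot 891 [426. 245.] med [0.635 0.044 0.021] rect [636.2  42. ] [55.5 53.2] 0.1 ell [635.7  42.5] [52.9 55.5] 97.1
spot 321 [414. 276.] med [ 0.624 -0.011  0.021] rect [621.7 -10.9] [36.6 31.1] 0.0 ell [624.7 -11.6] [32.5 36.8] 89.8
barrel 1211 [435. 209.] med [0.593 0.129 0.105] rect [592.5 128.3] [45.2 46.5] 83.5 ell [592.8 128. ] [51.5 52.4] 96.5
red 120 [452.  56.] med [0.611 0.307 0.054] rect [590.6 300.2] [10.7 13.4] 83.9 ell [590.4 299.9] [11.  13.4] 90.3
red 207 [286. 119.] med [0.41  0.234 0.093] rect [409.9 233.9] [34.8  7.9] 3.7 ell [409.6 234.1] [ 7.4 44.3] 93.4
knob 134 [451.  56.] med [0.61  0.307 0.054] rect [613.5 307.9] [12.1 16.9] 84.6 ell [613.5 307.6] [12.2 17.1] 91.5
```

View pics/z1.png

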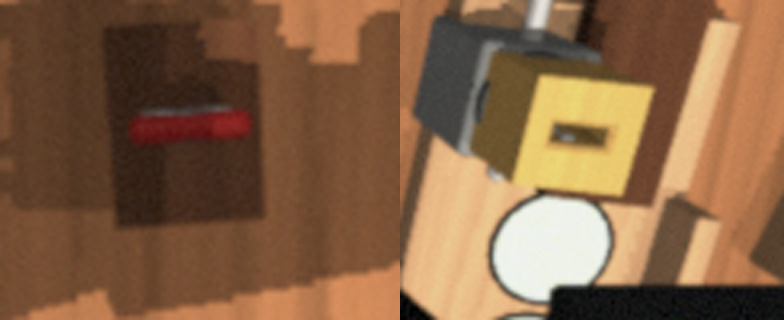

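Key long axis at +3.7°, centre (0.410, 0.234). Barrel at (0.5925, 0.128) with rack yaw about −6.5°, and the rod knob direction gives the same yaw. Next I'll go to the blue jar.

```bash
python3 -c "
from h import *
plan((.436,-.095,.22),-6.5)"
```

```text
t 2.77 pos [0.3981 0.162  0.2952] yaw 0.09 tilt [0.0041 0.0007] F [-0.   0.3  0.2] w 1.003 | shift cm [-25.71   3.72   7.52] turn 6.6
```

Request:
{"name": "move_arm", "arguments": {
  "series": [
    [-5.5,0.8,1,2],
    [-5.5,0.8,1,2],
    [-5.5,0.8,0,2.5],
    [-5.5,0.8,0,0],
    [-5.5,0.5,0,0],
    [-5,0.5,0,0],
    [-1,0,0,0],
    [0,0,0,0]
  ]
}}

```text
t: 3.78
tcp_pos: [0.4196, -0.1736, 0.2748]
tcp_rot: [0.742, 0.671, 0.005, 0.001]
force: [0.4, -0.6, -0.2]
grip_width: 1.0
```

```bash
python3 -c "
from h import *
plan((.436,-.075,.18),-6.5)
c=shot('wrist','w2.png')
for p in [(.436,-.075,.09),(.6365,.0425,.02),(.624,-.09,.11)]: print(proj(c,p))
"
```

```text
t 3.77 pos [ 0.4196 -0.1736  0.2748] yaw -5.75 tilt [0.0091 0.0062] F [ 0.4 -0.6 -0.2] w 1.0 | shift cm [9.91 0.57 9.55] turn 0.8
(np.float64(282.53659577418546), np.float64(98.78085579587595))
(np.float64(440.98678385437546), np.float64(-20.671743963115148))
(np.float64(467.95560278438893), np.float64(93.8603085718536))
```

View pics/w2.png

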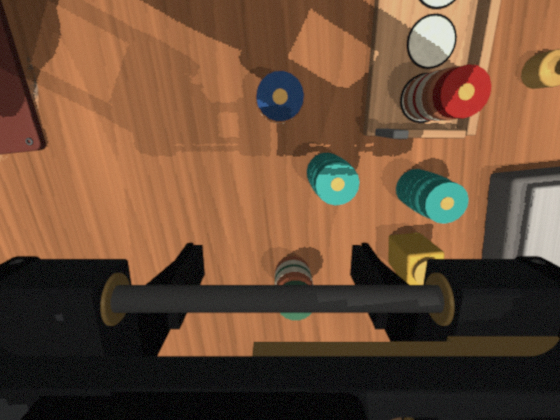

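```bash
cat > lids.py <<'E'
from h import *
c=shot("wrist");P=cloud(c)
hsv=cv2.cvtColor(c["pixels"],cv2.COLOR_RGB2HSV);H,S,V=[hsv[...,i].astype(int) for i in range(3)]
for nm,zt in [("blue",.09),("green",.09),("red",.11),("blueR",.11),("greenR",.11)]:
    k=nm[:3]
    hm={"blu":(H>100)&(H<128)&(S>90),"gre":(H>50)&(H<84)&(S>60)&(V>35),"red":((H<7)|(H>172))&(S>130)}[k]
    m=hm&(abs(P[...,2]-zt)<.007)
    m=cv2.morphologyEx(m.astype(np.uint8),cv2.MORPH_CLOSE,np.ones((9,9)))
    n,L,st,ce=cv2.connectedComponentsWithStats(m)
    for i in range(1,n):
        if st[i,4]<300: continue
        e=circ(c,L==i,zt); print(nm,st[i,4],np.round(ce[i]),"circ",np.round(e[0][0],4),round(2*e[0][1],4),"ell",np.round(e[1][0],4),np.round(e[1][1],4))
m=(S<50)&(V>150)&(abs(P[...,2]-.02)<.008)
n,L,st,ce=cv2.connectedComponentsWithStats(m.astype(np.uint8))
for i in range(1,n):
    if st[i,4]<300: continue
    e=circ(c,L==i,.02); print("spot",st[i,4],np.round(ce[i]),"circ",np.round(e[0][0],4),round(2*e[0][1],4),"ell",np.round(e[1][0],4),np.round(e[1][1],4))
E
python3 lids.py; python3 -c "
from h import *
plan((.436,-.075,.18),-6.5)"
```

```text
blue 1578 [280.  96.] circ [ 0.4331 -0.0718] 0.0504 ell [ 0.4331 -0.0719] [0.0486 0.049 ]
red 2053 [463.  92.] circ [ 0.6189 -0.0876] 0.055 ell [ 0.6191 -0.0877] [0.0504 0.054 ]
spot 1707 [432.  41.] circ [ 0.629  -0.0214] 0.0561 ell [ 0.6289 -0.0218] [0.0539 0.054 ]
t 3.88 pos [ 0.4196 -0.1729  0.2749] yaw -5.65 tilt [0.0093 0.0059] F [ 0.7 -0.4 -0.6] w 0.999 | shift cm [9.84 0.58 9.56] turn 0.8
```

Request:
{"name": "move_arm", "arguments": {
  "series": [
    [5,0.3,0,0.8],
    [4.5,0.3,0,0],
    [0.5,0,4.5,0],
    [0,0,5,0],
    [0,0,3,0],
    [0,0,0,0]
  ]
}}

```text
t: 4.62
tcp_pos: [0.4393, -0.0599, 0.1499]
tcp_rot: [0.741, 0.671, 0.008, 0.003]
force: [0.7, 0.3, 0.4]
grip_width: 1.001
```

```bash
python3 -c "
from h import *
plan((.435,-.074,.041),-6.5)"
```

```text
t 4.62 pos [ 0.4393 -0.0599  0.1499] yaw -5.68 tilt [0.0154 0.007 ] F [0.7 0.3 0.4] w 1.001 | shift cm [-1.54 -0.44 10.87] turn 0.8
```

Request:
{"name": "move_arm", "arguments": {
  "series": [
    [-1.5,-0.4,2.5,0.8],
    [0,0,4,0],
    [0,0,2.5,0],
    [0,0,0,0]
  ]
}}

```text
t: 5.12
tcp_pos: [0.4409, -0.0723, 0.0654]
tcp_rot: [0.744, 0.668, 0.011, 0.007]
force: [0.2, -1.0, -0.1]
grip_width: 1.001
```

```bash
python3 -c "
from h import *
plan((.435,-.074,.041),-6.5)"
```

```text
t 5.12 pos [ 0.4409 -0.0723  0.0654] yaw -6.17 tilt [0.0262 0.0041] F [ 0.2 -1.  -0.1] w 1.001 | shift cm [-0.25 -0.63  2.42] turn 0.3
```

Request:
{"name": "move_arm", "arguments": {
  "series": [
    [-0.2,-0.6,1.2,0.3],
    [0,0,1.2,0],
    [0,0,0,0]
  ]
}}

```text
t: 5.5
tcp_pos: [0.4382, -0.074, 0.0439]
tcp_rot: [0.745, 0.666, 0.013, 0.01]
force: [-0.0, -1.0, 0.0]
grip_width: 1.003
```

```bash
python3 -c "
from h import *
plan((.435,-.074,.041),-6.5)"
```

```text
t 5.5 pos [ 0.4382 -0.074   0.0439] yaw -6.42 tilt [0.0325 0.002 ] F [-0. -1.  0.] w 1.003 | shift cm [-0.04 -0.33  0.28] turn 0.1
```

Request:
{"name": "move_arm", "arguments": {
  "series": [
    [0,-0.3,0.2,0],
    [0,0,0,0]
  ]
}}

```text
t: 5.75
tcp_pos: [0.4356, -0.0739, 0.0423]
tcp_rot: [0.746, 0.666, 0.013, 0.01]
force: [-0.3, 0.8, -0.6]
grip_width: 1.002
```

```bash
python3 -c "
from h import *
plan((.435,-.074,.041),-6.5)"
```

```text
t 5.75 pos [ 0.4356 -0.0739  0.0423] yaw -6.43 tilt [0.0333 0.0017] F [-0.3  0.8 -0.6] w 1.002 | shift cm [-0.02 -0.06  0.13] turn 0.1
```

Request:
{"name": "move_arm", "arguments": {
  "series": [
    [0,0,0,0],
    [0,0,0,0],
    [0,0,0,0],
    [0,0,0,0],
    [0,0,0,0]
  ],
  "grip": 0.5,
  "grip_force": 20
}}

```text
t: 6.38
tcp_pos: [0.4358, -0.074, 0.0428]
tcp_rot: [0.746, 0.666, 0.013, 0.011]
force: [0.2, -0.3, 0.7]
grip_width: 0.639
```

```bash
python3 -c "
from h import *
plan((.435,-.074,.041),-6.5)"
```

```text
t 6.38 pos [ 0.4358 -0.074   0.0428] yaw -6.43 tilt [0.0336 0.0015] F [ 0.2 -0.3  0.7] w 0.639 | shift cm [-0.01 -0.08  0.18] turn 0.1
```

Request:
{"name": "move_arm", "arguments": {
  "series": [
    [0,0,-2,0],
    [0,0,-4,0],
    [0,0,-4,0],
    [0,0,-4,0],
    [0,0,0,0]
  ]
}}

```text
t: 7.0
tcp_pos: [0.4287, -0.0734, 0.1837]
tcp_rot: [0.746, 0.666, 0.012, 0.008]
force: [-0.4, -0.8, -2.5]
grip_width: 0.642
```

```bash
python3 -c "
from h import *
plan((.629,-.0215,.18),-6.5)"
```

```text
t 7.0 pos [ 0.4287 -0.0734  0.1837] yaw -6.44 tilt [0.0279 0.0037] F [-0.4 -0.8 -2.5] w 0.642 | shift cm [ 7.39 19.31  0.95] turn 0.1
```

Request:
{"name": "move_arm", "arguments": {
  "series": [
    [-2,3,0,0],
    [0,4,0,0],
    [0,4,0,0],
    [0,4,0,0],
    [0,3,0,0],
    [0,0,0,0]
  ]
}}

```text
t: 7.75
tcp_pos: [0.6044, -0.1125, 0.1737]
tcp_rot: [0.746, 0.666, 0.008, 0.001]
force: [-0.3, -0.3, -2.4]
grip_width: 0.637
```

```bash
python3 lids.py;python3 m.py; python3 -c "
from h import *
plan((.629,-.0215,.18),-6.5);shot('wrist','w3.png')"
```

```text
red 2222 [299. 181.] circ [ 0.6217 -0.0868] 0.052 ell [ 0.6234 -0.0828] [0.0395 0.0523]
spot 3115 [290.  31.] circ [0.6352 0.0427] 0.0562 ell [0.635  0.0423] [0.054  0.0552]
spot 2400 [290. 103.] circ [ 0.6281 -0.0225] 0.0561 ell [ 0.6289 -0.0203] [0.0505 0.0554]
spot 3060 [292.  31.] med [0.635 0.043 0.021] rect [634.8  41.4] [52.9 54.1] 83.8 ell [635.1  42.3] [53.5 54.4] 53.0
spot 1971 [294. 100.] med [ 0.633 -0.017  0.021] rect [630.2 -18.9] [46.9 54.3] 59.3 ell [629.8 -19. ] [47.1 55.4] 59.9
barrel 224 [298. 191.] med [ 0.622 -0.088  0.11 ] rect [621.8 -89.1] [14.5 14.2] 83.5 ell [621.7 -88.8] [13.6 14.6] 36.9
red 2364 [301. 181.] med [ 0.627 -0.079  0.11 ] rect [625.8 -85.2] [43.6 55.7] 56.2 ell [624.5 -85.8] [43.3 57.2] 51.6
t 7.85 pos [ 0.6025 -0.1121  0.1738] yaw -6.47 tilt [0.0105 0.0095] F [ 0.5  0.6 -2.2] w 0.639 | shift cm [ 9.31  1.62 -0.51] turn 0.0
```

View pics/w3.png

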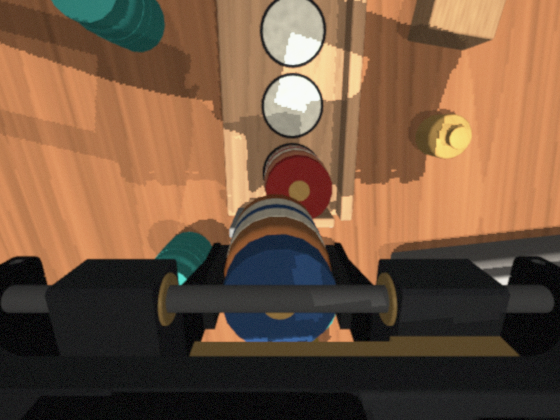

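```bash
cat > held.py <<'E'
from h import *
s=monitor.get_state()
c=shot("wrist");c2=dict(c);c2["cam_to_world"]=np.array(c["T_tool_cam"])
P=cloud(c2)
im=c["pixels"];hsv=cv2.cvtColor(im,cv2.COLOR_RGB2HSV);H,S,V=[hsv[...,i].astype(int) for i in range(3)]
roi=np.zeros(H.shape,bool);roi[200:350,200:360]=True
zl=float(np.median(P[255:275,270:290,2]));print("lid z tool",zl)
m=roi&(abs(P[...,2]-zl)<.004)&(np.hypot(P[...,0],P[...,1])<.045)&(S>60)
p=P[m]; print(len(p),np.percentile(p,[1,50,99],axis=0).round(4))
y=roi&(H>12)&(H<32)&(S>80)&(V>90)&(abs(P[...,2]-zl)<.004)
p=P[y];print("disc",len(p),np.percentile(p,[1,50,99],axis=0).round(4) if len(p) else "", np.argwhere(y).min(0),np.argwhere(y).max(0))
a,b=np.argwhere(m).min(0),np.argwhere(m).max(0);print(a,b)
cs,_=cv2.findContours(m.astype(np.uint8),cv2.RETR_EXTERNAL,cv2.CHAIN_APPROX_NONE)
k=np.vstack([q[:,0,:] for q in cs]); xy=P[k[:,1],k[:,0]][:,:2]
from scipy.optimize import least_squares
f=least_squares(lambda q:np.hypot(xy[:,0]-q[0],xy[:,1]-q[1])-.026,[0,0],loss="soft_l1",f_scale=.0007);print("centre r26",f.x.round(4))
E
python3 held.py
```

```text
lid z tool -0.046964373768325594
6058 [[-0.0181 -0.0292 -0.049 ]
 [ 0.0119 -0.0003 -0.047 ]
 [ 0.0273  0.0266 -0.0435]]
disc 133 [[-0.0099 -0.0292 -0.0501]
 [-0.004  -0.0002 -0.0476]
 [-0.0024  0.0296 -0.0464]] [313 207] [329 349]
[245 200] [341 359]
centre r26 [ 0.0017 -0.0002]
```

Request:
{"name": "move_arm", "arguments": {
  "series": [
    [3,0.8,0,0],
    [3,0.8,0,0],
    [3,0,0,0],
    [0,0,2,0],
    [0,0,3,0],
    [0,0,0,0]
  ]
}}

```text
t: 8.7
tcp_pos: [0.6255, -0.0234, 0.125]
tcp_rot: [0.747, 0.665, 0.007, 0.001]
force: [0.6, -0.1, -2.5]
grip_width: 0.642
```

```bash
python3 -c "
from h import *
plan((.628,-.0237,.065),-6.2)"
```

```text
t 8.7 pos [ 0.6255 -0.0234  0.125 ] yaw -6.61 tilt [0.0126 0.0075] F [ 0.6 -0.1 -2.5] w 0.642 | shift cm [-0.05  0.18  6.  ] turn -0.4
```

Request:
{"name": "move_arm", "arguments": {
  "series": [
    [0,0.2,2,-0.4],
    [0,0,2,0],
    [0,0,1.5,0],
    [0,0,0,0]
  ]
}}

```text
t: 9.2
tcp_pos: [0.6284, -0.025, 0.0674]
tcp_rot: [0.745, 0.667, 0.007, 0.002]
force: [0.2, 0.3, -2.3]
grip_width: 0.642
```

```bash
python3 -c "
from h import *
plan((.628,-.0237,.064),-6.2)"
```

```text
t 9.2 pos [ 0.6284 -0.025   0.0674] yaw -6.28 tilt [0.0137 0.0069] F [ 0.2  0.3 -2.3] w 0.642 | shift cm [ 0.12 -0.06  0.34] turn -0.1
```

Request:
{"name": "move_arm", "arguments": {
  "series": [
    [0.12,0,0.15,0],
    [0,0,0.15,0],
    [0,0,0.1,0],
    [0,0,0,0]
  ]
}}

```text
t: 9.7
tcp_pos: [0.6303, -0.0238, 0.0652]
tcp_rot: [0.745, 0.667, 0.008, 0.003]
force: [-0.1, 0.1, -2.9]
grip_width: 0.639
```

```bash
python3 -c "
from h import *
plan((.628,-.0237,.064),-6.2)"
```

```text
t 9.7 pos [ 0.6303 -0.0238  0.0652] yaw -6.26 tilt [0.0171 0.0063] F [-0.1  0.1 -2.9] w 0.639 | shift cm [-0.02 -0.23  0.11] turn -0.1
```

Request:
{"name": "move_arm", "arguments": {
  "series": [
    [0,-0.25,0.05,0],
    [0,0,0.1,0],
    [0,0,0.1,0],
    [0,0,0,0]
  ]
}}

```text
t: 10.2
tcp_pos: [0.6281, -0.0235, 0.0632]
tcp_rot: [0.745, 0.667, 0.009, 0.004]
force: [-0.1, -0.3, -2.3]
grip_width: 0.645
```

```bash
python3 -c "
from h import *
plan((.628,-.0237,.064),-6.2)"
```

```text
t 10.2 pos [ 0.6281 -0.0235  0.0632] yaw -6.26 tilt [0.0182 0.0061] F [-0.1 -0.3 -2.3] w 0.645 | shift cm [-0.02 -0.   -0.08] turn -0.1
```

Request:
{"name": "move_arm", "arguments": {
  "series": [
    [0,0,0.1,0],
    [0,0,0.1,0],
    [0,0,0,0]
  ]
}}

```text
t: 10.58
tcp_pos: [0.6283, -0.0235, 0.0633]
tcp_rot: [0.745, 0.667, 0.009, 0.004]
force: [0.6, 0.1, -1.2]
grip_width: 0.637
```

```bash
python3 -c "
from h import *
plan((.628,-.0237,.064),-6.2)"
```

```text
t 10.57 pos [ 0.6283 -0.0235  0.0633] yaw -6.25 tilt [0.0183 0.0061] F [ 0.6  0.1 -1.2] w 0.637 | shift cm [-0.02 -0.03 -0.07] turn -0.1
```

Contact: z force went from −2.4 to −1.2 and the TCP stopped. Next I'll release, back up and look.

Request:
{"name": "move_arm", "arguments": {
  "series": [
    [0,0,0,0],
    [0,0,0,0],
    [0,0,0,0]
  ],
  "grip": 0.85
}}

```text
t: 10.95
tcp_pos: [0.6291, -0.0237, 0.0635]
tcp_rot: [0.745, 0.667, 0.009, 0.004]
force: [0.4, -0.2, 0.4]
grip_width: 0.829
```

Request:
{"name": "move_arm", "arguments": {
  "series": [
    [0,0,-2,0],
    [0,0,-4,0],
    [-2,0,-4,0],
    [-5,0,-2,0],
    [-5,0,0,0],
    [-3,0,0,0],
    [0,0,0,0]
  ]
}}

```text
t: 11.82
tcp_pos: [0.6128, -0.1781, 0.1981]
tcp_rot: [0.744, 0.668, 0.012, 0.01]
force: [-0.1, 0.2, 0.0]
grip_width: 0.85
```

```bash
python3 lids.py; python3 -c "
from h import *
plan((.432,-.30,.2),-6.2);shot('wrist','w4.png')"
```

```text
red 3153 [273. 102.] circ [ 0.621  -0.0879] 0.0516 ell [ 0.6212 -0.0878] [0.05   0.0505]
blueR 2323 [270.  22.] circ [ 0.6263 -0.024 ] 0.0508 ell [ 0.6253 -0.0313] [0.0327 0.0517]
t 11.88 pos [ 0.613  -0.1769  0.1981] yaw -6.06 tilt [0.031  0.0014] F [0.4 1.1 0.4] w 0.85 | shift cm [-14.15 -16.69  -0.77] turn 0.1
```

View pics/w4.png

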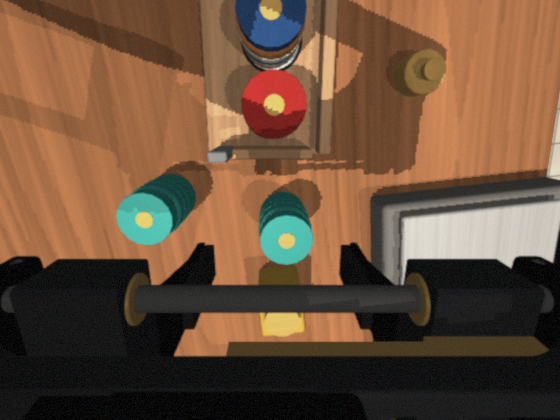

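Request:
{"name": "move_arm", "arguments": {
  "series": [
    [-4,-4,0,0],
    [-4,-4,0,0],
    [-4,-4,0,0],
    [-4,-4,0,0],
    [-4,-2,0,0],
    [-1,0,0,0],
    [0,0,0,0]
  ],
  "grip": 1.0
}}

```text
t: 12.8
tcp_pos: [0.4128, -0.3611, 0.1923]
tcp_rot: [0.738, 0.674, 0.014, 0.01]
force: [0.0, 0.3, -0.0]
grip_width: 1.001
```

```bash
python3 lids.py; python3 -c "
from h import *
plan((.432,-.331,.15),-6.2);shot('wrist','w5.png')"
```

```text
green 2207 [289. 173.] circ [ 0.4287 -0.3302] 0.0505 ell [ 0.4288 -0.3302] [0.0487 0.0498]
t 12.85 pos [ 0.413  -0.3607  0.1922] yaw -5.13 tilt [0.0333 0.0045] F [-0.   0.3 -0.4] w 1.003 | shift cm [3.09 1.49 4.3 ] turn 1.1
```

Request:
{"name": "move_arm", "arguments": {
  "series": [
    [3,1.6,0,1.1],
    [0,0,3,0],
    [0,0,4,0],
    [0,0,4,0],
    [0,0,0,0]
  ]
}}

```text
t: 13.52
tcp_pos: [0.4418, -0.3236, 0.0817]
tcp_rot: [0.741, 0.672, 0.015, 0.01]
force: [-1.0, 0.3, 1.1]
grip_width: 0.996
```

```bash
python3 -c "
from h import *
plan((.4305,-.3303,.042),-6.2)"
```

```text
t 13.53 pos [ 0.4418 -0.3236  0.0817] yaw -5.61 tilt [0.0357 0.0052] F [-1.   0.3  1.1] w 0.996 | shift cm [-0.81 -1.2   3.93] turn 0.6
```

Request:
{"name": "move_arm", "arguments": {
  "series": [
    [-0.8,-1.2,0,0.6],
    [0,0,2,0],
    [0,0,1.8,0],
    [0,0,0,0]
  ]
}}

```text
t: 14.02
tcp_pos: [0.4328, -0.3334, 0.049]
tcp_rot: [0.744, 0.668, 0.015, 0.015]
force: [1.3, -1.0, 0.1]
grip_width: 1.0
```

```bash
python3 -c "
from h import *
plan((.4305,-.3303,.042),-6.2)"
```

```text
t 14.03 pos [ 0.4328 -0.3334  0.049 ] yaw -6.12 tilt [ 0.0417 -0.0019] F [ 1.3 -1.   0.1] w 1.0 | shift cm [ 0.28 -0.29  0.69] turn 0.1
```

Request:
{"name": "move_arm", "arguments": {
  "series": [
    [0.3,-0.3,0.4,0],
    [0,0,0.2,0],
    [0,0,0,0],
    [0,0,0,0]
  ]
}}

```text
t: 14.52
tcp_pos: [0.4312, -0.3313, 0.045]
tcp_rot: [0.744, 0.668, 0.015, 0.016]
force: [-0.4, -0.5, -0.0]
grip_width: 1.0
```

```bash
python3 -c "
from h import *
plan((.4305,-.3303,.042),-6.2)"
```

```text
t 14.53 pos [ 0.4312 -0.3313  0.045 ] yaw -6.12 tilt [ 0.0442 -0.0045] F [-0.4 -0.5 -0. ] w 1.0 | shift cm [ 0.09 -0.1   0.3 ] turn 0.1
```

Request:
{"name": "move_arm", "arguments": {
  "series": [
    [0,0,0,0],
    [0,0,0,0],
    [0,0,0,0],
    [0,0,0,0],
    [0,0,0,0]
  ],
  "grip": 0.5,
  "grip_force": 20
}}

```text
t: 15.15
tcp_pos: [0.4313, -0.3314, 0.0453]
tcp_rot: [0.744, 0.668, 0.015, 0.017]
force: [0.8, -0.5, 0.3]
grip_width: 0.638
```

```bash
python3 -c "
from h import *
plan((.4305,-.3303,.042),-6.2)"
```

```text
t 15.15 pos [ 0.4313 -0.3314  0.0453] yaw -6.11 tilt [ 0.0441 -0.0048] F [ 0.8 -0.5  0.3] w 0.638 | shift cm [ 0.11 -0.11  0.32] turn 0.1
```

Request:
{"name": "move_arm", "arguments": {
  "series": [
    [0,0,-2,0],
    [0,0,-4,0],
    [0,0,-5,0],
    [0,0,-4,0],
    [0,4,0,0],
    [2,5,0,0],
    [4,4,0,0],
    [4,4,0,0]
  ]
}}

```text
t: 16.15
tcp_pos: [0.6039, -0.2488, 0.202]
tcp_rot: [0.746, 0.665, 0.014, 0.012]
force: [1.4, -1.6, -2.8]
grip_width: 0.637
```

Request:
{"name": "move_arm", "arguments": {
  "series": [
    [5,2,0,0],
    [5,1,0,0],
    [5,0,0,0],
    [0,0,0,0]
  ]
}}

```text
t: 16.65
tcp_pos: [0.6529, -0.0943, 0.199]
tcp_rot: [0.745, 0.667, 0.013, 0.009]
force: [0.3, -0.8, -2.6]
grip_width: 0.638
```

```bash
python3 -c "
from h import *
plan((.624,-.055,.19),-6.2)"
```

```text
t 16.65 pos [ 0.6529 -0.0943  0.199 ] yaw -6.35 tilt [0.0319 0.0037] F [ 0.3 -0.8 -2.6] w 0.638 | shift cm [ 3.58 -3.34  0.82] turn -0.2
```

Request:
{"name": "move_arm", "arguments": {
  "series": [
    [2,-2.5,0,0],
    [1,0,0,0],
    [0,0,0,0]
  ]
}}

```text
t: 17.02
tcp_pos: [0.6301, -0.0619, 0.1961]
tcp_rot: [0.745, 0.667, 0.012, 0.008]
force: [0.7, 0.4, -2.2]
grip_width: 0.637
```

```bash
python3 lids.py; sed -i 's/roi\[200:350/roi[190:350/' held.py; python3 held.py; python3 -c "
from h import *
plan((.635,.0427,.19),-6.2);shot('wrist','w6.png')"
```

```text
blueR 2486 [266. 166.] circ [ 0.6266 -0.021 ] 0.051 ell [ 0.6267 -0.0206] [0.0484 0.049 ]
spot 2065 [267.  89.] circ [0.6354 0.0431] 0.0562 ell [0.6358 0.046 ] [0.047  0.0572]
lid z tool -0.044701989987354016
5799 [[-0.0203 -0.0287 -0.0466]
 [ 0.0102 -0.0001 -0.0446]
 [ 0.0254  0.0266 -0.0411]]
disc 195 [[-0.0195 -0.0246 -0.0465]
 [-0.0064 -0.0006 -0.0452]
 [-0.0042  0.0244 -0.0429]] [313 217] [341 338]
[247 200] [341 359]
centre r26 [0.0003 0.0006]
t 17.12 pos [ 0.6301 -0.0626  0.1961] yaw -6.39 tilt [0.0284 0.003 ] F [-0.1  0.2 -3.2] w 0.639 | shift cm [10.52 -0.7   0.65] turn -0.2
```

View pics/w6.png

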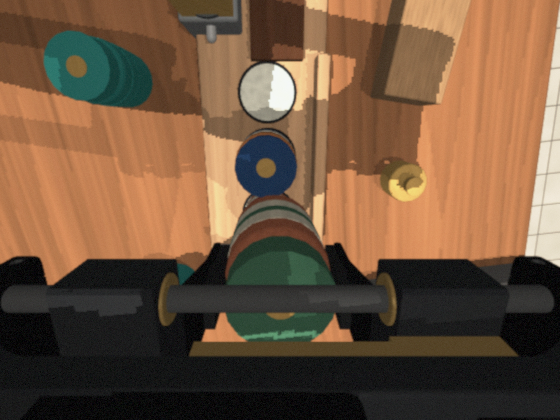

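Request:
{"name": "move_arm", "arguments": {
  "series": [
    [3.5,-0.2,0,0],
    [3.5,-0.2,0,0],
    [3.2,-0.2,0,0],
    [0,0,2,0],
    [0,0,4,0],
    [0,0,1,0],
    [0,0,0,0]
  ]
}}

```text
t: 18.05
tcp_pos: [0.6413, 0.0341, 0.1249]
tcp_rot: [0.748, 0.663, 0.012, 0.01]
force: [0.5, -0.2, -2.4]
grip_width: 0.634
```

```bash
python3 -c "
from h import *
plan((.635,.0427,.0655),-6.2)"
```

```text
t 18.05 pos [0.6413 0.0341 0.1249] yaw -6.88 tilt [0.0315 0.    ] F [ 0.5 -0.2 -2.4] w 0.634 | shift cm [ 0.76 -0.91  5.92] turn -0.7
```

Request:
{"name": "move_arm", "arguments": {
  "series": [
    [0.8,-0.9,0,-0.7],
    [0,0,2,0],
    [0,0,1.8,0],
    [0,0,0.5,0],
    [0,0,0,0]
  ]
}}

```text
t: 18.68
tcp_pos: [0.6359, 0.0428, 0.0815]
tcp_rot: [0.744, 0.668, 0.013, 0.012]
force: [-0.5, -0.1, -2.9]
grip_width: 0.64
```

```bash
python3 -c "
from h import *
plan((.635,.0427,.0655),-6.2)"
```

```text
t 18.68 pos [0.6359 0.0428 0.0815] yaw -6.18 tilt [ 0.0353 -0.0003] F [-0.5 -0.1 -2.9] w 0.64 | shift cm [-0.03 -0.14  1.59] turn 0.0
```

Request:
{"name": "move_arm", "arguments": {
  "series": [
    [0,-0.1,0.7,0],
    [0,-0.1,0.5,0],
    [0,0,0.2,0],
    [0,0,0,0]
  ]
}}

```text
t: 19.18
tcp_pos: [0.635, 0.0429, 0.0673]
tcp_rot: [0.744, 0.668, 0.013, 0.012]
force: [-0.1, -0.8, -2.7]
grip_width: 0.632
```

```bash
python3 -c "
from h import *
plan((.635,.0427,.0655),-6.2)"
```

```text
t 19.18 pos [0.635  0.0429 0.0673] yaw -6.18 tilt [ 0.0367 -0.0005] F [-0.1 -0.8 -2.7] w 0.632 | shift cm [-0.02 -0.01  0.18] turn 0.0
```

Request:
{"name": "move_arm", "arguments": {
  "series": [
    [0,0,0.1,0],
    [0,0,0.1,0],
    [0,0,0.1,0],
    [0,0,0,0]
  ]
}}

```text
t: 19.68
tcp_pos: [0.6359, 0.0431, 0.0655]
tcp_rot: [0.744, 0.668, 0.014, 0.013]
force: [-0.0, -0.2, -3.2]
grip_width: 0.641
```

```bash
python3 -c "
from h import *
plan((.635,.0427,.0655),-6.2)"
```

```text
t 19.68 pos [0.6359 0.0431 0.0655] yaw -6.18 tilt [ 0.0383 -0.0003] F [-0.  -0.2 -3.2] w 0.641 | shift cm [-0.05 -0.08 -0.  ] turn 0.0
```

Request:
{"name": "move_arm", "arguments": {
  "series": [
    [0,-0.1,0.1,0],
    [0,0,0.1,0],
    [0,0,0,0]
  ]
}}

```text
t: 20.05
tcp_pos: [0.6358, 0.0433, 0.0654]
tcp_rot: [0.744, 0.668, 0.015, 0.014]
force: [-0.1, -0.7, -2.8]
grip_width: 0.638
```

```bash
python3 -c "
from h import *
plan((.635,.0427,.0655),-6.2)"
```

```text
t 20.05 pos [0.6358 0.0433 0.0654] yaw -6.16 tilt [ 0.0404 -0.0003] F [-0.1 -0.7 -2.8] w 0.638 | shift cm [-0.07 -0.08 -0.02] turn 0.0
```

Request:
{"name": "move_arm", "arguments": {
  "series": [
    [0,-0.1,0.15,0],
    [0,0,0.1,0],
    [0,0,0,0]
  ]
}}

```text
t: 20.42
tcp_pos: [0.6357, 0.0434, 0.0653]
tcp_rot: [0.744, 0.668, 0.016, 0.014]
force: [-0.5, 0.5, -1.1]
grip_width: 0.638
```

```bash
python3 -c "
from h import *
plan((.635,.0427,.0655),-6.2)"
```

```text
t 20.43 pos [0.6357 0.0434 0.0653] yaw -6.16 tilt [ 0.0422 -0.0006] F [-0.5  0.5 -1.1] w 0.638 | shift cm [-0.07 -0.07 -0.03] turn 0.0
```

Contact again. Next I'll release, lift clear and look at the row from a spot nearer the key.

Request:
{"name": "move_arm", "arguments": {
  "series": [
    [0,0,0,0],
    [0,0,0,0],
    [0,0,0,0]
  ],
  "grip": 0.85
}}

```text
t: 20.8
tcp_pos: [0.6361, 0.0431, 0.0648]
tcp_rot: [0.744, 0.668, 0.016, 0.015]
force: [0.3, 0.3, -0.9]
grip_width: 0.828
```

Request:
{"name": "move_arm", "arguments": {
  "series": [
    [0,0,-2,0],
    [0,0,-4,0],
    [0,0,-5,0],
    [-3,0,-4,0],
    [-5,0,-3,0],
    [-5,0,0,0],
    [-2,0,0,0],
    [0,0,0,0]
  ]
}}

```text
t: 21.8
tcp_pos: [0.6134, -0.1091, 0.2617]
tcp_rot: [0.743, 0.669, 0.019, 0.02]
force: [0.6, 0.9, -0.2]
grip_width: 0.853
```

```bash
python3 lids.py; python3 m.py; python3 -c "
from h import *
plan((.41,.234,.2),-86);shot('wrist','w7.png')
for n in ['scene','side']:
  c=shot(n,n+'7.png')
  P=cloud(c)
  for nm,x,y in [('red',.622,-.089),('mid',.628,-.022),('near',.635,.043)]:
    m=(np.hypot(P[...,0]-x,P[...,1]-y)<.032)&(abs(P[...,2]-.11)<.006)
    e=circ(c,m,.11);print(n,nm,np.round(e[0][0],4),round(2*e[0][1],4),np.round(e[1][0],4))
"
```

```text
red 1666 [275. 174.] circ [ 0.6211 -0.0874] 0.0521 ell [ 0.6213 -0.0873] [0.0495 0.0509]
blueR 1875 [273. 107.] circ [ 0.6263 -0.0212] 0.0504 ell [ 0.6264 -0.0211] [0.0487 0.0491]
greenR 2493 [274.  32.] circ [0.634 0.044] 0.0551 ell [0.6338 0.0434] [0.0491 0.053 ]
barrel 198 [274.  34.] med [0.634 0.043 0.11 ] rect [634.4  44.6] [15.6 15.4] 24.0 ell [634.2  44.8] [14.6 15.5] 127.1
barrel 144 [274. 108.] med [ 0.627 -0.021  0.11 ] rect [626.9 -21.1] [14.2 14. ] 84.3 ell [626.7 -21.2] [13.6 14.1] 16.2
barrel 110 [276. 175.] med [ 0.622 -0.088  0.11 ] rect [622.2 -88.4] [13.4 13.9] 57.3 ell [621.8 -88.5] [12.7 13.5] 26.8
red 1715 [275. 174.] med [ 0.621 -0.085  0.11 ] rect [622.1 -89.4] [54.7 52.1] 83.8 ell [622.  -89.9] [52.4 55.3] 0.9
t 21.9 pos [ 0.6134 -0.1073  0.2609] yaw -5.9 tilt [ 0.0531 -0.0033] F [ 0.7 -0.2  0.3] w 0.847 | shift cm [ 31.85 -24.03   4.88] turn 80.1
scene red [ 0.6248 -0.0906] 0.0568 [ 0.6259 -0.09  ]
scene mid [ 0.6308 -0.0248] 0.0566 [ 0.6307 -0.0242]
scene near [0.6389 0.0403] 0.0566 [0.6387 0.041 ]
side red [ 0.6217 -0.0908] 0.0555 [ 0.6217 -0.0897]
side mid [ 0.6261 -0.0251] 0.0574 [ 0.627  -0.0251]
side near [0.6355 0.0394] 0.0573 [0.6347 0.04  ]
```

View pics/w7.png

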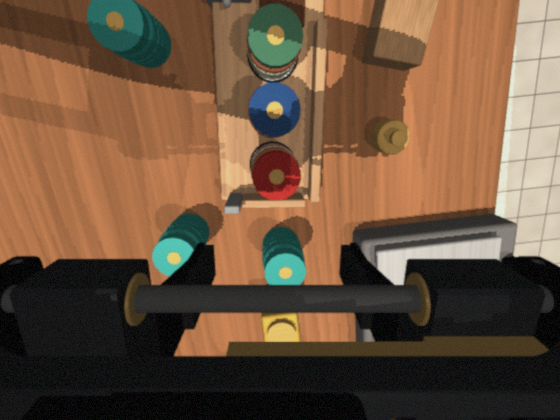

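Row looks good: the lid discs are 67 and 66 mm apart, blue about 1.3 mm off the line. Next I'll transit to the key, turning the jaws to yaw about 93.7°.

Request:
{"name": "move_arm", "arguments": {
  "series": [
    [5,-4,0,-10],
    [5,-4,0,-10],
    [4,-5,0,-10],
    [3,-5,0,-10],
    [2,-5,0,-10],
    [1,-5,0,-10],
    [0,-5,0,-10],
    [-1,-5,0,-10]
  ],
  "grip": 0.6
}}

```text
t: 23.05
tcp_pos: [0.2941, -0.0789, 0.2398]
tcp_rot: [0.155, 0.988, 0.004, 0.024]
force: [0.5, 0.6, -0.4]
grip_width: 0.6
```

```bash
python3 -c "
from h import *
plan((.40,.15,.25),93.7)"
```

```text
t 23.05 pos [ 0.2941 -0.0789  0.2398] yaw 72.2 tilt [0.0486 0.0004] F [ 0.5  0.6 -0.4] w 0.6 | shift cm [-3.12 25.04 -0.49] turn -21.5
```

Request:
{"name": "move_arm", "arguments": {
  "series": [
    [-4,4.5,0,-10],
    [-4,4.5,0,-10],
    [-4,5,0,-1.5],
    [-4,5,0,0],
    [-3,5,0,0],
    [-1,4,0,0],
    [0,0,0,0]
  ]
}}

```text
t: 23.92
tcp_pos: [0.5069, 0.1812, 0.2492]
tcp_rot: [-0.024, 0.999, -0.004, 0.027]
force: [-0.2, -0.3, -0.2]
grip_width: 0.601
```

```bash
python3 m.py; python3 -c "
from h import *
plan((.41,.234,.2),93.7);shot('wrist','w8.png')"
```

```text
barrel 69 [212. 247.] med [0.574 0.109 0.105] rect [577.2 108.4] [ 6.4 22.1] 65.4 ell [574.4 110.4] [ 5.5 23.8] 73.6
barrel 490 [240. 262.] med [0.593 0.142 0.105] rect [595.4 140.8] [17.9 45.3] 84.7 ell [592.7 141.7] [17.4 56. ] 87.2
red 409 [336.  95.] med [0.41  0.232 0.092] rect [410.9 231.7] [34.6 12.1] 4.4 ell [410.7 231.8] [11.9 41.6] 93.8
red 95 [ 82. 241.] med [ 0.602 -0.068  0.053] rect [582.7 -45. ] [39.8 11.6] 51.5 ell [ 679.  -132.8] [105.6 269.4] 46.8
red 861 [ 54. 266.] med [ 0.61  -0.071  0.107] rect [619.3 -81.7] [48.7 40.4] 14.0 ell [619.3 -83. ] [40.4 49.3] 100.6
red 78 [369. 261.] med [0.611 0.305 0.055] rect [590.2 292. ] [10.  13.1] 82.0 ell [590.3 291.9] [10.5 13.3] 88.8
knob 96 [ 82. 241.] med [ 0.602 -0.068  0.053] rect [606.5 -76.9] [45.5 13.2] 51.5 ell [ 659.6 -125.4] [ 86.7 154. ] 45.3
knob 81 [368. 260.] med [0.61  0.305 0.054] rect [614.6 307.6] [16.8 11.4] 2.3 ell [614.  307.3] [11.3 17.4] 97.2
t 23.98 pos [0.5067 0.1799 0.2492] yaw 92.73 tilt [ 0.053  -0.0072] F [ 0.8 -0.5 -0. ] w 0.6 | shift cm [9.64 5.91 4.36] turn -1.0
```

View pics/w8.png

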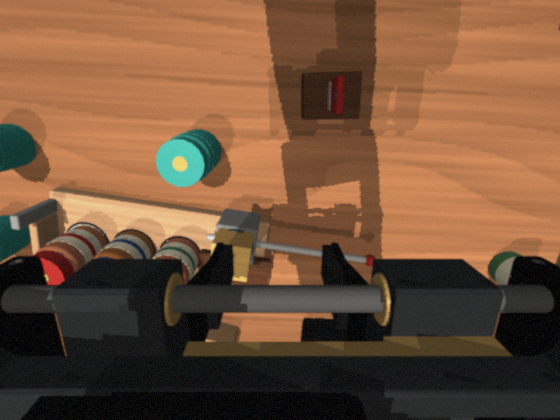

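Request:
{"name": "move_arm", "arguments": {
  "series": [
    [4.8,3,0,-1],
    [4.8,2.9,0,0],
    [0,0,4,0],
    [0,0,4,0],
    [0,0,0,0]
  ]
}}

```text
t: 24.65
tcp_pos: [0.409, 0.228, 0.163]
tcp_rot: [-0.029, 0.999, -0.005, 0.028]
force: [0.0, 0.6, -0.8]
grip_width: 0.599
```

```bash
python3 -c "
from h import *
plan((.4105,.233,.06),93.9)"
```

```text
t 24.65 pos [0.409 0.228 0.163] yaw 93.35 tilt [ 0.0565 -0.0083] F [ 0.   0.6 -0.8] w 0.599 | shift cm [ 0.39  0.61 10.29] turn -0.5
```

Request:
{"name": "move_arm", "arguments": {
  "series": [
    [0.3,0.6,3,-0.5],
    [0,0,4,0],
    [0,0,2,0],
    [0,0,0,0]
  ]
}}

```text
t: 25.15
tcp_pos: [0.4167, 0.2319, 0.0791]
tcp_rot: [-0.031, 0.999, -0.004, 0.033]
force: [-0.1, 0.2, 0.2]
grip_width: 0.599
```

```bash
python3 -c "
from h import *
plan((.4105,.233,.06),93.9)"
```

```text
t 25.15 pos [0.4167 0.2319 0.0791] yaw 93.59 tilt [ 0.0667 -0.0057] F [-0.1  0.2  0.2] w 0.599 | shift cm [0.73 0.17 1.87] turn -0.3
```

Request:
{"name": "move_arm", "arguments": {
  "series": [
    [0.5,0.1,1,-0.3],
    [0.1,0,0.6,0],
    [0,0,0,0]
  ]
}}

```text
t: 25.52
tcp_pos: [0.4142, 0.2328, 0.066]
tcp_rot: [-0.034, 0.999, -0.003, 0.036]
force: [-0.1, -0.0, -0.1]
grip_width: 0.603
```

```bash
python3 -c "
from h import *
plan((.4115,.233,.0605),93.9);shot('wrist','w9.png');shot('scene','s9.png')"
```

```text
t 25.52 pos [0.4142 0.2328 0.066 ] yaw 93.84 tilt [ 0.0725 -0.0038] F [-0.1 -0.  -0.1] w 0.603 | shift cm [0.31 0.04 0.52] turn -0.1
```

View pics/w9.png

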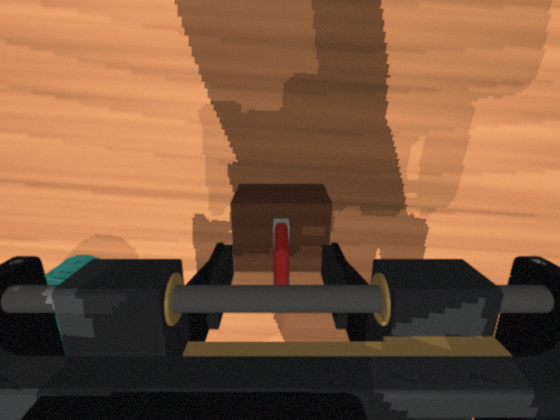

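Request:
{"name": "move_arm", "arguments": {
  "series": [
    [0.1,0,-1,0],
    [0,0,-1,0],
    [0,0,-1,0],
    [0,0,-1,0],
    [0,0,0,0]
  ]
}}

```text
t: 26.25
tcp_pos: [0.4115, 0.2337, 0.1108]
tcp_rot: [-0.034, 0.999, -0.002, 0.038]
force: [0.6, -0.2, -0.3]
grip_width: 0.602
```

```bash
python3 -c "
from h import *
plan((.4115,.233,.0605),93.9)"
```

```text
t 26.25 pos [0.4115 0.2337 0.1108] yaw 93.86 tilt [ 0.076  -0.0023] F [ 0.6 -0.2 -0.3] w 0.602 | shift cm [ 0.39 -0.03  5.02] turn -0.0
```

Request:
{"name": "move_arm", "arguments": {
  "series": [
    [0.35,0,4.5,0],
    [0,0,0,0]
  ]
}}

```text
t: 26.5
tcp_pos: [0.4119, 0.2335, 0.0657]
tcp_rot: [-0.034, 0.999, -0.002, 0.039]
force: [-0.5, 0.0, -0.5]
grip_width: 0.599
```

```bash
python3 -c "
from h import *
plan((.412,.233,.0605),93.9)"
```

```text
t 26.5 pos [0.4119 0.2335 0.0657] yaw 93.87 tilt [ 0.0774 -0.0018] F [-0.5  0.  -0.5] w 0.599 | shift cm [ 0.03 -0.05  0.52] turn -0.0
```

Request:
{"name": "move_arm", "arguments": {
  "series": [
    [0,0,0.55,0],
    [0,0,0,0]
  ]
}}

```text
t: 26.75
tcp_pos: [0.4136, 0.234, 0.062]
tcp_rot: [-0.034, 0.999, -0.002, 0.04]
force: [-0.3, 0.1, -0.1]
grip_width: 0.599
```

Request:
{"name": "move_arm", "arguments": {
  "series": [
    [0,0,0,0],
    [0,0,0,0],
    [0,0,0,0],
    [0,0,0,0],
    [0,0,0,0],
    [0,0,0,0]
  ],
  "grip": 0,
  "grip_force": 15
}}

```text
t: 27.5
tcp_pos: [0.4154, 0.2347, 0.0644]
tcp_rot: [-0.034, 0.999, -0.001, 0.042]
force: [-0.3, -0.4, -0.4]
grip_width: 0.094
```

```bash
python3 -c "
from h import *
plan((.412,.233,.0605),93.9);print(monitor.get_state()['torque'])"
```

```text
t 27.5 pos [0.4154 0.2347 0.0644] yaw 93.87 tilt [0.0833 0.0004] F [-0.3 -0.4 -0.4] w 0.094 | shift cm [ 0.38 -0.15  0.36] turn -0.0
[ 0.0204695   0.03708808 -0.00659477]
```

Request:
{"name": "move_arm", "arguments": {
  "series": [
    [0,0,-2,0],
    [0,0,-5,0],
    [0,0,-5,0],
    [0,0,0,0]
  ],
  "grip_force": 30
}}

```text
t: 28.0
tcp_pos: [0.4054, 0.2344, 0.1866]
tcp_rot: [-0.034, 0.999, -0.001, 0.042]
force: [0.6, -0.8, -1.8]
grip_width: 0.088
```

```bash
python3 -c "
from h import *
plan((.56,.16,.19),83.9);shot('wrist','w10.png');
for n,b in [('scene',(200,80,320,180)),('side',(180,100,300,200))]:
  c=shot(n);x0,y0,x1,y1=b;im=cv2.cvtColor(c['pixels'],cv2.COLOR_RGB2BGR)[y0:y1,x0:x1];cv2.imwrite('pics/'+n+'10.png',cv2.resize(im,(720,600),interpolation=cv2.INTER_CUBIC))"
```

```text
t 28.0 pos [0.4054 0.2344 0.1866] yaw 93.86 tilt [ 0.0837 -0.    ] F [ 0.6 -0.8 -1.8] w 0.088 | shift cm [-14.89  -8.46   0.95] turn 10.0
```

View pics/w10.png

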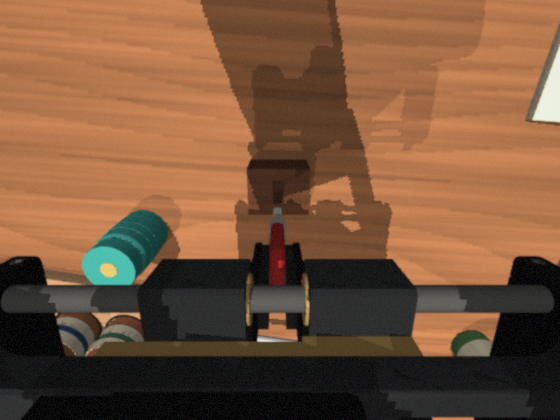

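View pics/side10.png

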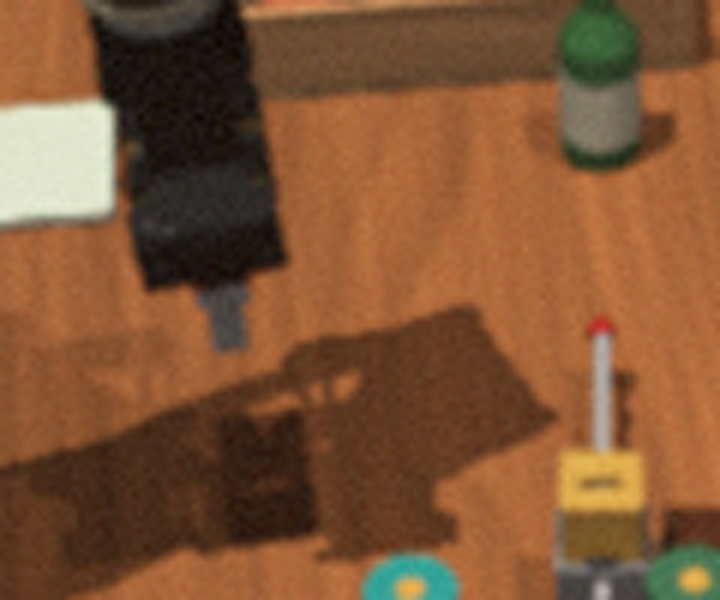

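View pics/scene10.png

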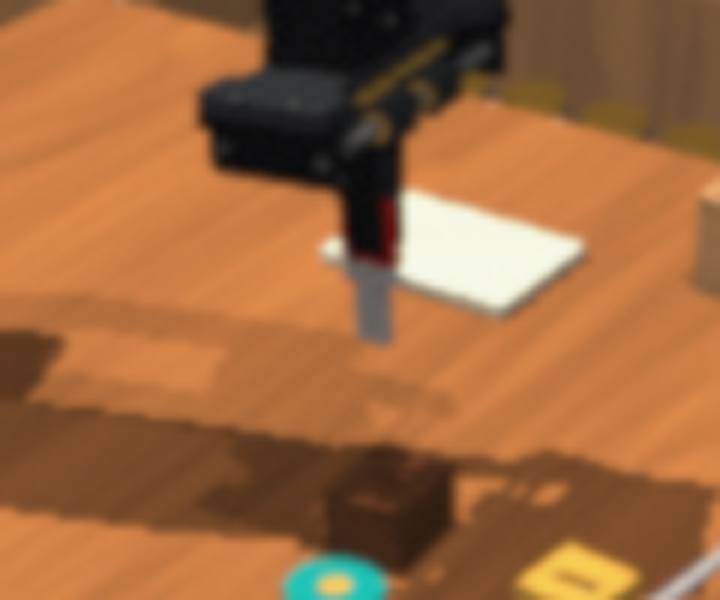

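Request:
{"name": "move_arm", "arguments": {
  "series": [
    [-4.6,-2.8,-0.2,2.5],
    [-4.6,-2.8,-0.4,2.5],
    [-4.6,-2.9,-0.4,2.5],
    [-4,-2,0,2.5],
    [0,0,0,0]
  ]
}}

```text
t: 28.78
tcp_pos: [0.5782, 0.1249, 0.1912]
tcp_rot: [0.055, 0.998, -0.001, 0.028]
force: [-1.0, 0.6, -1.0]
grip_width: 0.089
```

```bash
python3 -c "
from h import *
plan((.598,.13,.19),83.9);shot('wrist','w11.png');
for n,b in [('scene',(240,100,360,200)),('side',(220,110,340,210))]:
  c=shot(n);x0,y0,x1,y1=b;im=cv2.cvtColor(c['pixels'],cv2.COLOR_RGB2BGR)[y0:y1,x0:x1];cv2.imwrite('pics/'+n+'11.png',cv2.resize(im,(720,600),interpolation=cv2.INTER_CUBIC))"
```

```text
t 28.77 pos [0.5782 0.1249 0.1912] yaw 83.69 tilt [ 0.0554 -0.006 ] F [-1.   0.6 -1. ] w 0.089 | shift cm [-1.91  0.72  0.23] turn -0.2
```

View pics/w11.png

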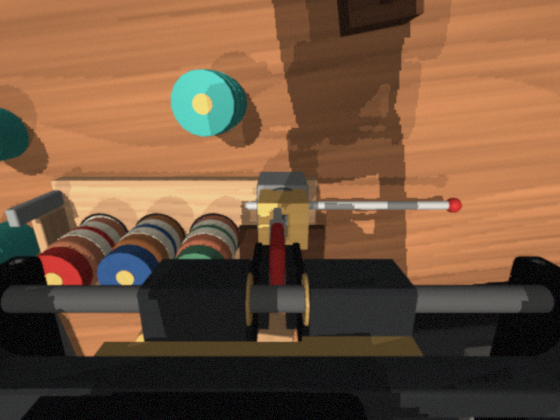

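View pics/side11.png

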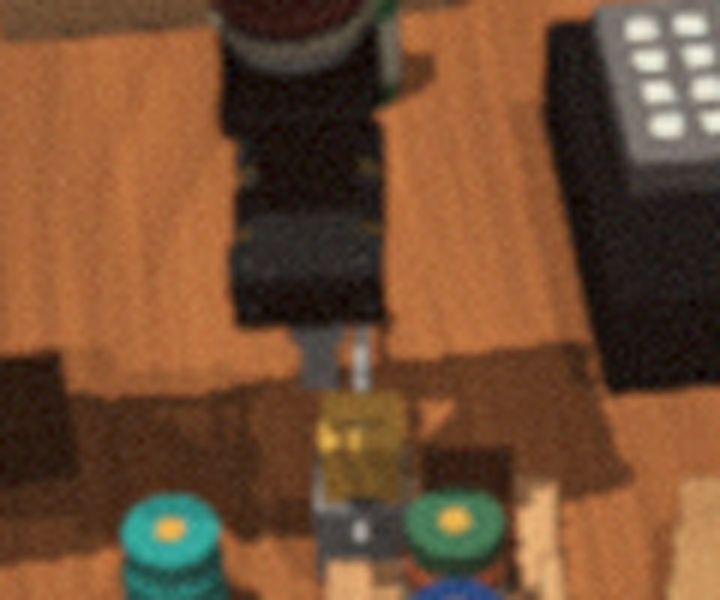

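View pics/scene11.png

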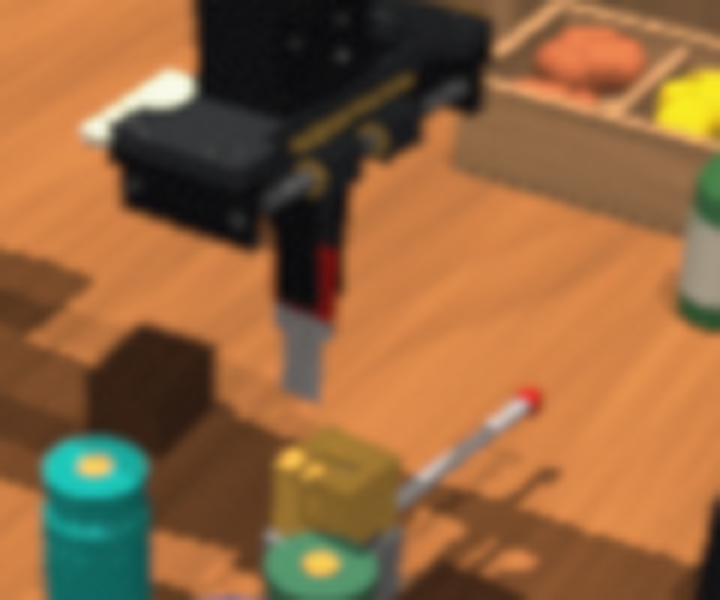

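```bash
cat > tri.py <<'E'
from h import *
def tri(px):
    A=np.zeros((3,3));b=np.zeros(3);rs=[]
    for n,(u,v) in px.items():
        o,d=ray(C[n],u,v);d=d/np.linalg.norm(d);M=np.eye(3)-np.outer(d,d);A+=M;b+=M@o;rs.append((o,d))
    x=np.linalg.solve(A,b);return x,[np.linalg.norm(np.cross(x-o,d)) for o,d in rs]
C={n:shot(n) for n in ["scene","side"]}
if __name__=="__main__":
    s=monitor.get_state()
    x,e=tri(dict(scene=(290.3,166.5),side=(273.2,174.6)));print("tip",x.round(4),np.round(e,4),"rel tcp",(x-s["tcp_pos"]).round(4))
    x,e=tri(dict(scene=(296,176.5),side=(280.3,180.7)));print("keyway",x.round(4),np.round(e,4))
    print("keyway px of wrist est",proj(C["scene"],(.5925,.1283,.105)),proj(C["side"],(.5925,.1283,.105)))
E
python3 tri.py
```

```text
tip [0.5732 0.131  0.1281] [0.0002 0.0002] rel tcp [-0.0027  0.0031 -0.0649]
keyway [0.5956 0.1269 0.1027] [0.0011 0.0011]
keyway px of wrist est (np.float64(295.14077822845303), np.float64(175.58340428249625)) (np.float64(279.34254361470755), np.float64(179.66020480645793))
```

```bash
python3 m.py | grep barrel; python3 -c "
from h import *
plan((.598,.13,.19),83.9)
c=shot('wrist');im=cv2.cvtColor(c['pixels'],cv2.COLOR_RGB2BGR)[150:300,200:360];cv2.imwrite('pics/z12.png',cv2.resize(im,(640,600),interpolation=cv2.INTER_CUBIC))
for n,b in [('scene',(270,130,330,180)),('side',(250,140,310,190))]:
  c=shot(n);x0,y0,x1,y1=b;im=cv2.cvtColor(c['pixels'],cv2.COLOR_RGB2BGR)[y0:y1,x0:x1];cv2.imwrite('pics/'+n+'12.png',cv2.resize(im,(720,600),interpolation=cv2.INTER_CUBIC))
"
```

```text
barrel 1472 [280. 222.] med [0.587 0.134 0.105] rect [592.7 127.6] [44.  45.2] 83.9 ell [591.3 129.4] [42.8 52. ] 157.9
barrel 146 [123. 278.] med [ 0.626 -0.021  0.11 ] rect [629.5 -24.4] [15.5 13.2] 84.0 ell [629.7 -24.4] [14. 15.] 8.6
barrel 99 [ 52. 279.] med [ 0.621 -0.086  0.11 ] rect [623.6 -91. ] [12.9 11. ] 84.0 ell [623.8 -91.4] [11.2 12.8] 151.2
t 29.07 pos [0.5762 0.128  0.1935] yaw 83.97 tilt [ 0.058  -0.0048] F [ 0.5  0.7 -0.2] w 0.09 | shift cm [-2.12  0.43  0.48] turn 0.1
```

View pics/z12.png

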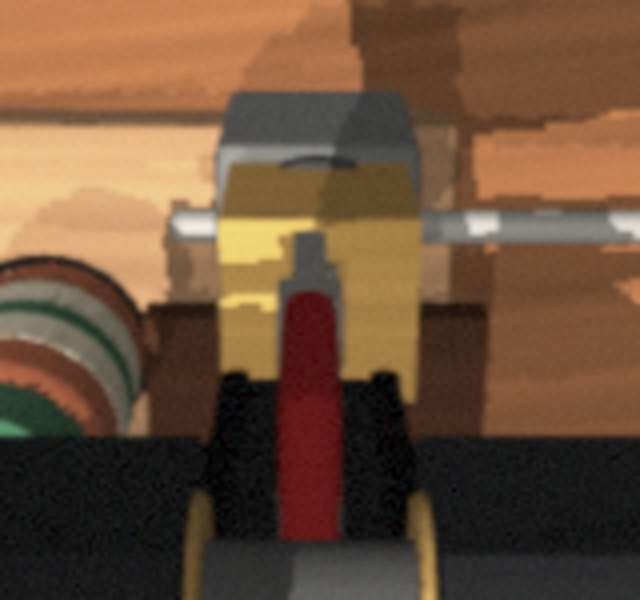

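View pics/scene12.png

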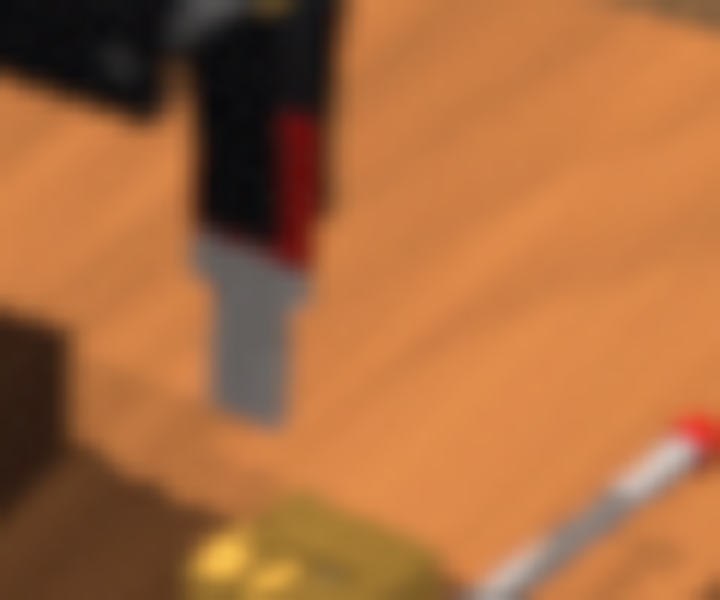

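View pics/side12.png

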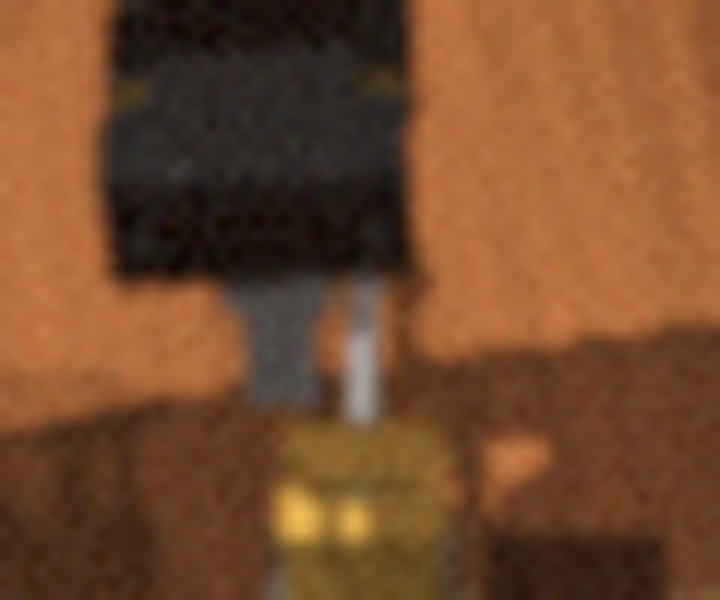

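```bash
cat > t2.py <<'E'
from tri import *
s=monitor.get_state();w=shot("wrist");C["wrist"]=w
plan((.598,.13,.19),83.9)
x,e=tri(dict(scene=(290.8,164.8),side=(273.75,173.7)));print("tip",x.round(4),np.round(e,4),"rel tcp",(x-s["tcp_pos"]).round(4))
x0=np.array([-.998,.105,0])
for z in (.129,.133,.137):
    p=onplane(w,277.25,208.75,z);print(z,"edge",p.round(4),"tip centre",(p-.01*np.array([np.cos(np.radians(174)),np.sin(np.radians(174)),0])).round(4))
E
python3 t2.py
```

```text
t 29.38 pos [0.5772 0.1275 0.1943] yaw 83.92 tilt [ 0.0595 -0.0049] F [-0.1 -1.1 -0.5] w 0.088 | shift cm [-2.01  0.47  0.55] turn 0.0
tip [0.5751 0.1293 0.1347] [0.001 0.001] rel tcp [-0.002   0.0017 -0.0596]
0.129 edge [0.5684 0.1284 0.129 ] tip centre [0.5783 0.1274 0.129 ]
0.133 edge [0.5669 0.1285 0.133 ] tip centre [0.5768 0.1275 0.133 ]
0.137 edge [0.5654 0.1287 0.137 ] tip centre [0.5753 0.1277 0.137 ]
```

Request:
{"name": "move_arm", "arguments": {
  "series": [
    [-1.6,0.15,2.6,0],
    [0,0,0,0]
  ]
}}

```text
t: 29.62
tcp_pos: [0.5951, 0.1275, 0.1698]
tcp_rot: [0.053, 0.998, -0.001, 0.03]
force: [-1.3, -0.3, -1.0]
grip_width: 0.089
```

```bash
python3 -c "
from h import *
plan((.595,.127,.168),83.9)
c=shot('wrist');im=cv2.cvtColor(c['pixels'],cv2.COLOR_RGB2BGR)[150:300,200:360];cv2.imwrite('pics/z13.png',cv2.resize(im,(640,600),interpolation=cv2.INTER_CUBIC))
for n,b in [('scene',(270,130,330,180)),('side',(250,140,310,190))]:
  c=shot(n);x0,y0,x1,y1=b;im=cv2.cvtColor(c['pixels'],cv2.COLOR_RGB2BGR)[y0:y1,x0:x1];cv2.imwrite('pics/'+n+'13.png',cv2.resize(im,(720,600),interpolation=cv2.INTER_CUBIC))
plan((.595,.127,.168),83.9)
"
```

```text
t 29.62 pos [0.5951 0.1275 0.1698] yaw 83.95 tilt [ 0.0608 -0.0048] F [-1.3 -0.3 -1. ] w 0.089 | shift cm [ 0.02 -0.05  0.18] turn 0.1
t 29.77 pos [0.5964 0.1278 0.173 ] yaw 83.97 tilt [ 0.0658 -0.0042] F [-0.9  0.  -0.8] w 0.092 | shift cm [ 0.16 -0.1   0.49] turn 0.1
```

View pics/z13.png

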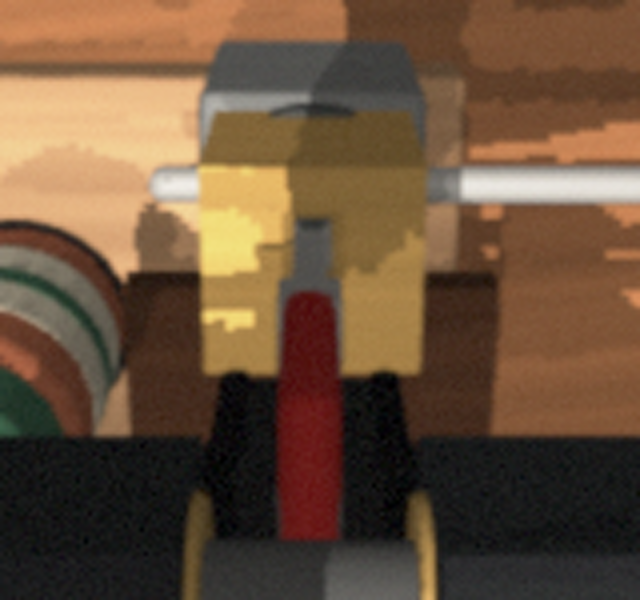

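View pics/scene13.png

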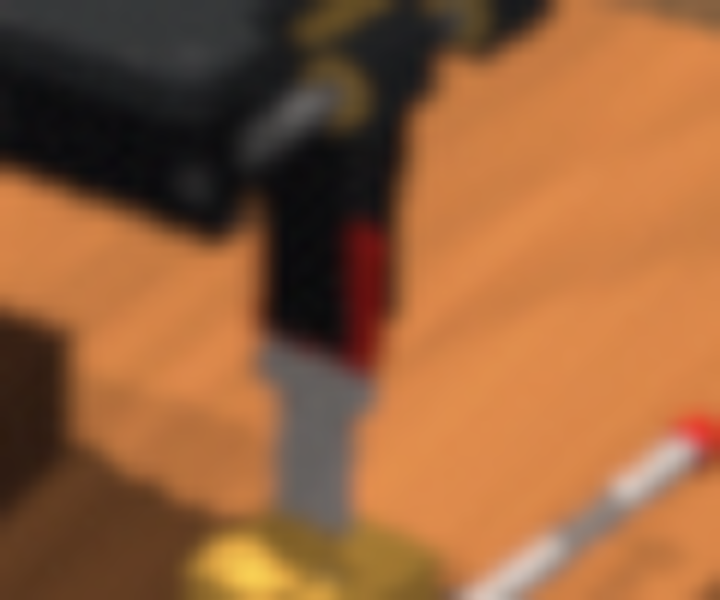

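View pics/side13.png

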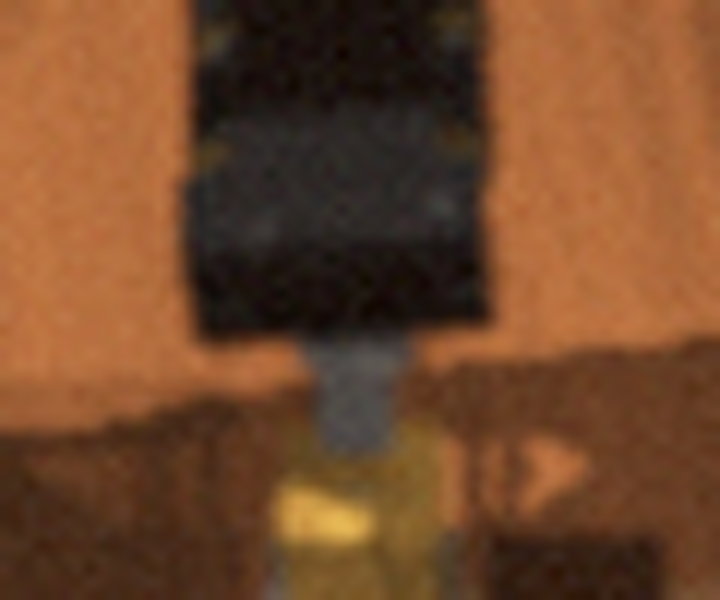

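```bash
python3 - <<'E'
from h import *
c=shot("wrist")
m=((cloud(c)[...,2]>.1)&(cloud(c)[...,2]<.11))
s=monitor.get_state();plan((.595,.127,.168),83.9)
im=cv2.cvtColor(c['pixels'],cv2.COLOR_RGB2BGR)[180:240,250:310];cv2.imwrite('pics/z14.png',cv2.resize(im,(600,600),interpolation=cv2.INTER_NEAREST))
for z in (.112,.116,.12):
    # blade front edge px for this frame to be read from picture
    print(z,[proj(c,(.5927-.011*.994,.1276+.011*.106,.105))],[proj(c,(.5927-.022*.994,.1276+.022*.106,.105))])
E
```

```text
t 29.82 pos [0.5965 0.1278 0.1732] yaw 83.97 tilt [ 0.0661 -0.0042] F [-0.4  0.7 -0.2] w 0.09 | shift cm [ 0.17 -0.1   0.51] turn 0.1
0.112 [(np.float64(276.5822145019567), np.float64(200.09327793471485))] [(np.float64(276.60839597754006), np.float64(186.63714346508718))]
0.116 [(np.float64(276.5822145019567), np.float64(200.09327793471485))] [(np.float64(276.60839597754006), np.float64(186.63714346508718))]
0.12 [(np.float64(276.5822145019567), np.float64(200.09327793471485))] [(np.float64(276.60839597754006), np.float64(186.63714346508718))]
```

View pics/z14.png

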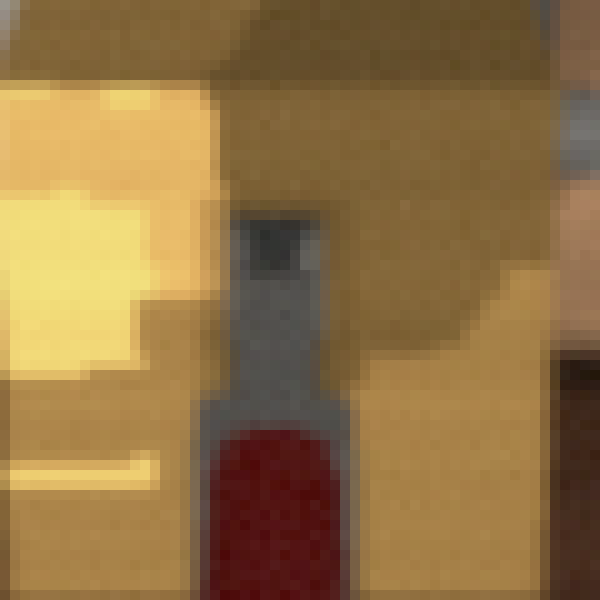

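```bash
python3 - <<'E'
from h import *
c=shot("wrist");s=monitor.get_state();print(s["tcp_pos"])
e=onplane(c,277.8,201,.105);print("slot end",e, "centre",e+.011*np.array([.994,-.106,0]))
for z in (.112,.1155,.119):
    p=onplane(c,277.7,206.8,z);print(z,p.round(4),"tip centre",(p+.010*np.array([.994,-.106,0])).round(4))
E
```

```text
[0.59654529 0.12781986 0.17322312]
slot end [0.5827616  0.12963523 0.105     ] centre [0.5936956  0.12846923 0.105     ]
0.112 [0.585  0.1293 0.112 ] tip centre [0.5949 0.1282 0.112 ]
0.1155 [0.5837 0.1294 0.1155] tip centre [0.5936 0.1283 0.1155]
0.119 [0.5824 0.1295 0.119 ] tip centre [0.5923 0.1285 0.119 ]
```

Request:
{"name": "move_arm", "arguments": {
  "series": [
    [0.1,0,1.0,0],
    [0.1,0,0.8,0]
  ]
}}

```text
t: 30.12
tcp_pos: [0.5963, 0.1281, 0.156]
tcp_rot: [0.053, 0.998, -0.0, 0.035]
force: [-0.5, -0.3, -0.8]
grip_width: 0.092
```

```bash
python3 -c "
from h import *
plan((.5965,.1278,.1207),83.9)"
```

```text
t 30.12 pos [0.5963 0.1281 0.156 ] yaw 83.97 tilt [ 0.0692 -0.004 ] F [-0.5 -0.3 -0.8] w 0.092 | shift cm [ 0.22 -0.04  3.52] turn 0.1
```

Request:
{"name": "move_arm", "arguments": {
  "series": [
    [0.1,0,0.8,0],
    [0.1,0,0.8,0],
    [0,0,0,0]
  ],
  "grip_force": 45
}}

```text
t: 30.5
tcp_pos: [0.5963, 0.128, 0.1397]
tcp_rot: [0.053, 0.998, -0.0, 0.036]
force: [0.1, -0.1, -4.8]
grip_width: 0.086
```

```bash
python3 -c "
from h import *
plan((.5965,.1278,.1207),83.9)"
```

```text
t 30.5 pos [0.5963 0.128  0.1397] yaw 83.98 tilt [ 0.0719 -0.0044] F [ 0.1 -0.1 -4.8] w 0.086 | shift cm [ 0.12 -0.02  1.89] turn 0.1
```

Request:
{"name": "move_arm", "arguments": {
  "series": [
    [0.1,0,0.8,2],
    [0.1,0,0.8,-4],
    [0.05,0,0.6,3]
  ]
}}

```text
t: 30.88
tcp_pos: [0.5991, 0.128, 0.125]
tcp_rot: [0.062, 0.997, 0.0, 0.04]
force: [-12.2, -2.8, 31.2]
grip_width: 0.091
```

```bash
python3 -c "
from h import *
plan((.5965,.1278,.1267),83.9)"
```

```text
t 30.88 pos [0.5991 0.128  0.125 ] yaw 82.88 tilt [ 0.0802 -0.0049] F [-12.2  -2.8  31.2] w 0.091 | shift cm [ 0.24 -0.05 -0.19] turn -1.0
```

Request:
{"name": "move_arm", "arguments": {
  "series": [
    [0.25,0,0,-1],
    [0,0,0,0]
  ]
}}

```text
t: 31.12
tcp_pos: [0.598, 0.128, 0.126]
tcp_rot: [0.054, 0.998, -0.0, 0.042]
force: [0.4, -0.3, 1.4]
grip_width: 0.087
```

```bash
python3 -c "
from h import *
plan((.5965,.1278,.1267),83.9)
c=shot('wrist');im=cv2.cvtColor(c['pixels'],cv2.COLOR_RGB2BGR)[150:300,200:360];cv2.imwrite('pics/z15.png',cv2.resize(im,(640,600),interpolation=cv2.INTER_CUBIC))
for n,b in [('scene',(270,130,330,180)),('side',(250,140,310,190))]:
  c=shot(n);x0,y0,x1,y1=b;im=cv2.cvtColor(c['pixels'],cv2.COLOR_RGB2BGR)[y0+10:y1+10,x0:x1];cv2.imwrite('pics/'+n+'15.png',cv2.resize(im,(720,600),interpolation=cv2.INTER_CUBIC))
plan((.5965,.1278,.1267),83.9)
"
```

```text
t 31.12 pos [0.598 0.128 0.126] yaw 83.83 tilt [ 0.0836 -0.0053] F [ 0.4 -0.3  1.4] w 0.087 | shift cm [ 0.14 -0.03 -0.08] turn -0.1
t 31.27 pos [0.598  0.128  0.1259] yaw 83.83 tilt [ 0.0834 -0.0053] F [ 0.9 -0.7  2.6] w 0.087 | shift cm [ 0.14 -0.03 -0.09] turn -0.1
```

View pics/z15.png

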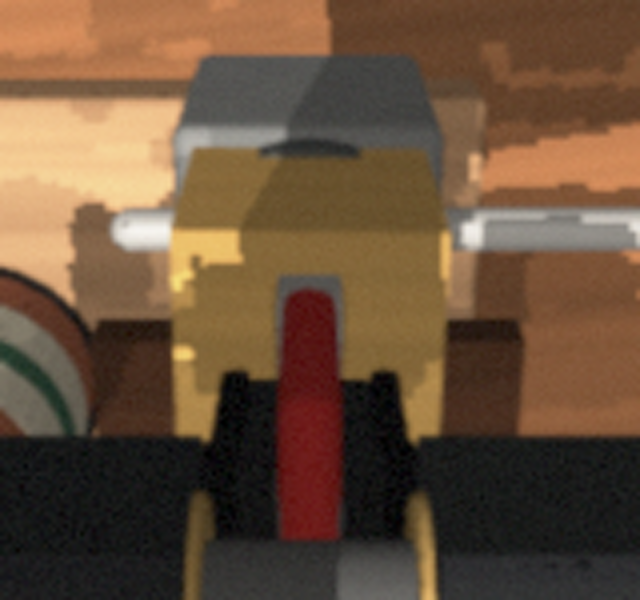

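View pics/scene15.png

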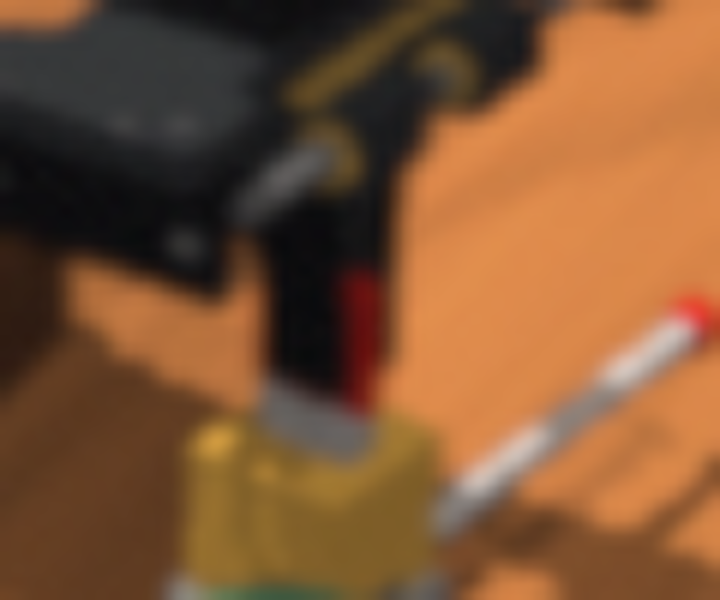

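Request:
{"name": "move_arm", "arguments": {
  "series": [
    [0,-0.08,0.05,10],
    [0,-0.08,0.05,10],
    [0,-0.08,0.05,10]
  ]
}}

```text
t: 31.65
tcp_pos: [0.5971, 0.1252, 0.1255]
tcp_rot: [0.317, 0.947, 0.01, 0.04]
force: [-1.7, -1.1, 5.8]
grip_width: 0.085
```

```bash
python3 -c "
from h import *
plan((.5935,.128,.126),-11);print(monitor.get_state()['torque'].round(2))"
```

```text
t 31.65 pos [0.5971 0.1252 0.1255] yaw 53.03 tilt [ 0.082  -0.0067] F [-1.7 -1.1  5.8] w 0.085 | shift cm [ 0.45  0.01 -0.08] turn 64.0
[-0.43  0.39  0.  ]
```

Request:
{"name": "move_arm", "arguments": {
  "series": [
    [0,-0.08,0.05,10],
    [0,-0.08,0.03,10],
    [0,-0.08,0.03,10]
  ]
}}

```text
t: 32.02
tcp_pos: [0.5948, 0.1235, 0.1254]
tcp_rot: [0.559, 0.828, 0.019, 0.035]
force: [-1.0, 0.1, 5.1]
grip_width: 0.088
```

```bash
python3 -c "
from h import *
plan((.5935,.128,.126),-11);print(monitor.get_state()['torque'].round(2))"
```

```text
t 32.02 pos [0.5948 0.1235 0.1254] yaw 22.05 tilt [ 0.0801 -0.0075] F [-1.   0.1  5.1] w 0.088 | shift cm [ 0.46  0.05 -0.07] turn 33.0
[-0.49  0.44  0.11]
```

Request:
{"name": "move_arm", "arguments": {
  "series": [
    [0,-0.08,0.05,10],
    [0,-0.08,0.03,10],
    [0,-0.06,0.03,9]
  ]
}}

```text
t: 32.4
tcp_pos: [0.5922, 0.1238, 0.1255]
tcp_rot: [0.754, 0.656, 0.027, 0.029]
force: [-0.6, 2.6, 4.0]
grip_width: 0.089
```

```bash
python3 -c "
from h import *
plan((.5935,.128,.126),-11);print(monitor.get_state()['torque'].round(2))
shot('scene','s16.png');shot('wrist','w16.png')
c=shot('side');im=cv2.cvtColor(c['pixels'],cv2.COLOR_RGB2BGR)[150:280,230:350];cv2.imwrite('pics/side16.png',cv2.resize(im,(550,596),interpolation=cv2.INTER_CUBIC))"
```

```text
t 32.4 pos [0.5922 0.1238 0.1255] yaw -7.96 tilt [ 0.0786 -0.0074] F [-0.6  2.6  4. ] w 0.089 | shift cm [ 0.44  0.07 -0.04] turn 3.0
[-0.18  0.5   0.12]
```

View pics/s16.png

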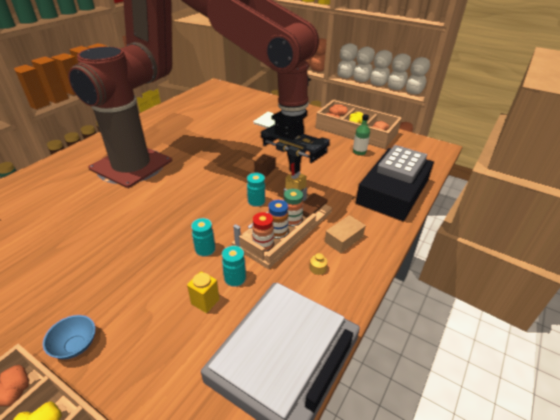

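View pics/w16.png

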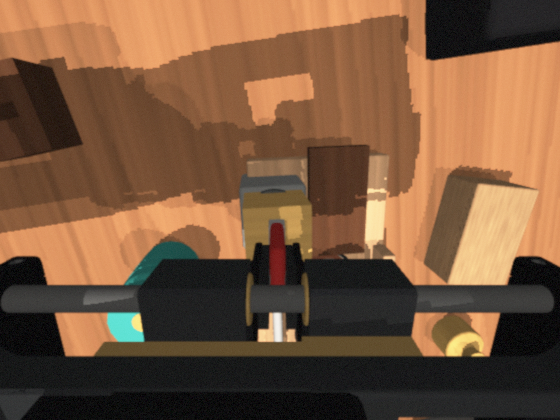

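View pics/side16.png

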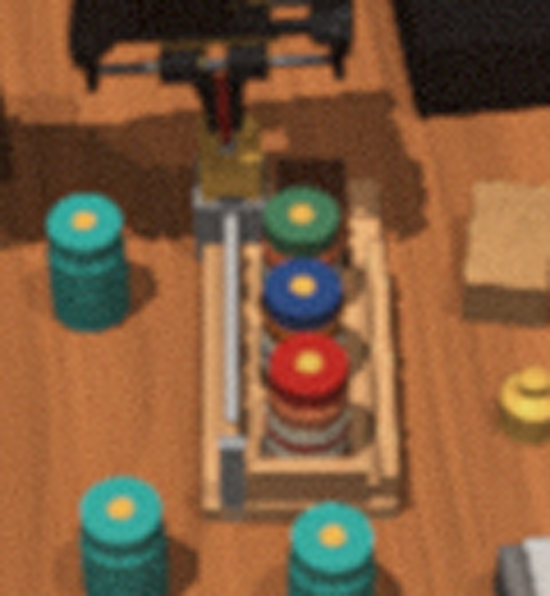

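Rod has slid across in front of the jars (side crop, x≈230, y 215–420). I'll press on to the stop.

Request:
{"name": "move_arm", "arguments": {
  "series": [
    [0,-0.03,0.03,4],
    [0,0,0.03,4]
  ]
}}

```text
t: 32.8
tcp_pos: [0.5926, 0.1238, 0.1256]
tcp_rot: [0.795, 0.606, 0.029, 0.027]
force: [2.0, -1.3, 3.2]
grip_width: 0.09
```

```bash
python3 -c "
from h import *
plan((.5935,.128,.126),-11);print(monitor.get_state()['torque'].round(2))"
```

```text
t 32.8 pos [0.5926 0.1238 0.1256] yaw -15.38 tilt [ 0.0796 -0.0081] F [ 2.  -1.3  3.2] w 0.09 | shift cm [ 0.43 -0.02 -0.04] turn -4.4
[-0.51  0.39  0.48]
```

Request:
{"name": "move_arm", "arguments": {
  "series": [
    [0,0,0.03,3]
  ]
}}

```text
t: 32.92
tcp_pos: [0.5928, 0.1237, 0.1256]
tcp_rot: [0.81, 0.586, 0.03, 0.027]
force: [1.4, -1.4, 3.9]
grip_width: 0.092
```

```bash
python3 - <<'E'
from h import *
def p(): plan((.5935,.128,.126),-15); print(monitor.get_state()['torque'].round(2))
p()
c=shot('wrist','w17.png')
for n,b in [('scene',(220,130,340,260)),('side',(230,150,350,280))]:
    c=shot(n);x0,y0,x1,y1=b;im=cv2.cvtColor(c['pixels'],cv2.COLOR_RGB2BGR)[y0:y1,x0:x1];cv2.imwrite('pics/'+n+'17.png',cv2.resize(im,(550,596),interpolation=cv2.INTER_CUBIC))
    P=cloud(c)
    for nm,x,y in [('red',.622,-.089),('mid',.628,-.022),('near',.635,.043)]:
        m=(np.hypot(P[...,0]-x,P[...,1]-y)<.032)&(abs(P[...,2]-.11)<.006)
        e=circ(c,m,.11);print(n,nm,np.round(e[0][0],4),np.round(e[1][0],4))
for i in range(6): optics.camera("scene")
p()
E
```

```text
t 32.92 pos [0.5928 0.1237 0.1256] yaw -18.27 tilt [ 0.0798 -0.0087] F [ 1.4 -1.4  3.9] w 0.092 | shift cm [ 0.43 -0.06 -0.04] turn -3.3
[-0.35  0.6   0.65]
scene red [ 0.6269 -0.0893] [ 0.626  -0.0898]
scene mid [ 0.631  -0.0252] [ 0.631  -0.0243]
scene near [0.6392 0.0399] [0.639  0.0409]
side red [ 0.6226 -0.0906] [ 0.6215 -0.0897]
side mid [ 0.6272 -0.0253] [ 0.6269 -0.0248]
side near [0.6348 0.0399] [0.6344 0.0399]
t 33.38 pos [0.5927 0.1237 0.1255] yaw -18.23 tilt [ 0.0798 -0.0085] F [ 1.8 -1.   5.3] w 0.092 | shift cm [ 0.43 -0.06 -0.05] turn -3.2
[-0.43  0.6   0.63]
```

View pics/scene17.png

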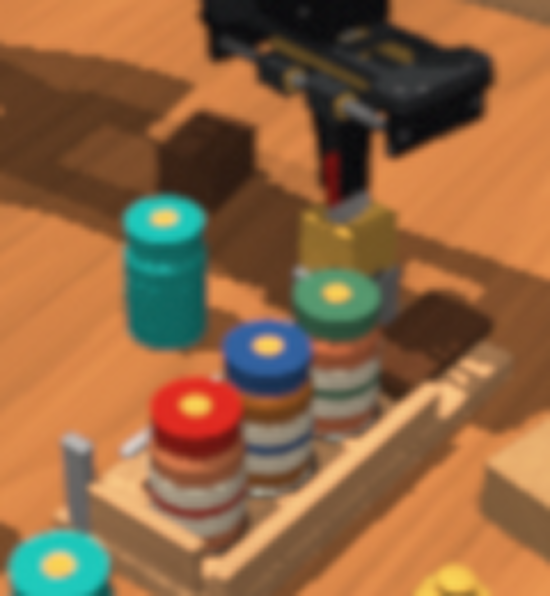

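View pics/side17.png

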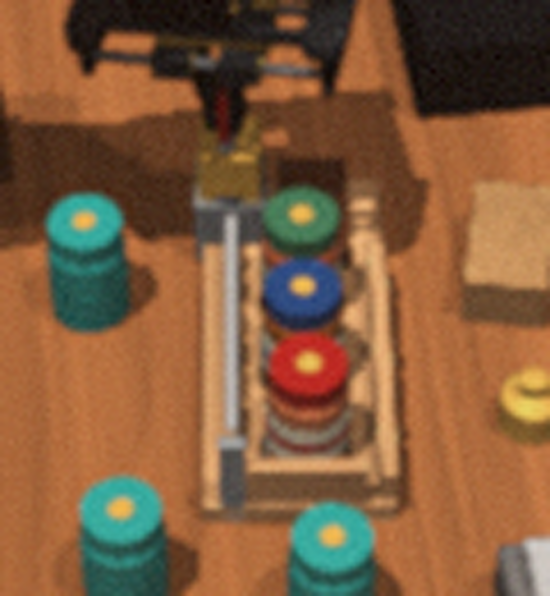

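```bash
python3 - <<'E'
from h import *
a=shot("scene");b=shot("side")
p=onplane(a,288.8,197.3,.048);p2=onplane(b,200+241/3,140+176/3,.048);q=onplane(b,230+232/4.583,150+431/4.583,.048)
print(p,p2,q,np.linalg.norm((p-q)[:2]),np.linalg.norm((p2-q)[:2]))
E
```

```text
[0.59437459 0.09267983 0.048     ] [0.59169431 0.0966503  0.048     ] [ 0.57172065 -0.09078171  0.048     ] 0.18485490307399202 0.1884932468105505
```

```bash
python3 - <<'E'
from h import *
print(r.hand_in())
E
```

```text
the job is handed in; nothing more can be done
None
```

I handed the job in at about 33.5 s, with the arm still holding the key turned against the lock's stop. No verdict was reported.

- **Jars:** The blue jar stands on the middle spot and the green jar next to the lock, both upright. Spacing measured from the lids was about 67 and 66 mm. The blue jar sits about 1.3 mm towards the front of the line between the red and green jars. The three cameras disagreed by 2–4 mm on absolute positions but agreed on that offset. The lids had not moved measurably when I checked again after turning the key.
- **Key:** It is fully home, with its collar seen resting on the barrel. The push peaked at about 31 N.
- **Turn:** I turned it clockwise until the torque rose from 0.12 to about 0.6 N m, so it is pressed against the stop. That torque stayed steady over the next half second.
- **Rod:** It is seen across the front of the jars, reaching the keeper. A rough camera measurement puts its travel at 0.18–0.19 m, slightly more than the 0.17 m stated.

**Not as clean as intended:**
- The tool drifted to a tilt of about 4.5° during the work, and the key was inserted and turned that way. Side forces stayed small, apart from a brief 12 N during the push.
- The gripper finished about 12° past the quarter turn, more than the slot's play of about 6°, so the key may have slipped slightly in the fingers.

The three turquoise jars and the other things around the rack look unmoved in the last pictures, where I checked them by eye only.

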